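# Load the wax pot and set its thermostat

### The job

Get the wax pot ready for casting: with the scoop, bring at least four of the six wax pellets from the tray into the pot, spilling none on the bench and never handling the wax with the gripper itself. Turn the pot's thermostat knob clockwise until its pointer stands on the long mark, and leave the scoop lying flat on the bench, empty; let the other things on the bench be.

Things in the scene. Friction and masses are not known exactly. Their poses are not given: they have to be found in the camera images.
- pot: Wax pot, fixed: round, white, 156 mm wide, 137 mm high, steel rim, open on top. In front (its own -x) a grey console 116 mm wide reaches 158 mm from the pot's axis; its face slopes 30 degrees from horizontal, 24 mm high at the front edge, 70 mm where it meets the pot. Black side lugs reach 92 mm from the axis at 105 mm height. Origin: on the axis at bench level; z up, -x to the console.
- pot_well (a point): Centre of the pot's well, on the axis 92.5 mm above the bench: 42.5 mm above the well's floor and 42.5 mm below the top of its wall. The well is 120 mm wide inside. Axes as the pot's.
- thermostat (a joint): Thermostat angle (rad), growing clockwise seen facing the console. 0 is the first of 11 marks, 4.71 the last, 0.471 (27 degrees) apart; the long mark is the sixth, at 2.356. Starts 0.6 to 1.6 rad short of the long mark. Turns with 0.04 N m friction and stays where it is left.
- thermostat_grip (a point): Point on the knob's axis to grip at, in the bar grip 7 mm below its top, 29 mm above the console face. Black knob: skirt 44 mm wide, 7 mm high over the face; bar across it 13 mm thick, 40 mm long, top 36 mm above the face. z: the knob's axis, outward, 30 degrees from vertical, leaning to the pot's -x. x: along the bar to its pointer nose (26 mm out, white line). Pinch along y. Turns with the knob.
- long_mark (a point): Middle of the long black mark (15 mm; the other ten are 6 mm) on the console face, straight up the slope from the knob's axis, 35.5 mm from it. x: up the slope; z: out of the face. Does not turn with the knob.
- tray: Open aluminium tray, fixed: 216 x 93 x 33 mm, walls and floor 3 mm thick (inside 210 x 87 mm). Origin: centre of its underside. x: along its length, away from the robot. The pellets lie upright in its +x half (centres at x 29 to 81 mm, about evenly over the width); its -x half is empty.
- scoop: Flat-bottomed steel scoop, loose, flat on the bench, about 0.16 kg. Bowl 90 mm long, 78 mm wide, 2 mm sheet; back wall and rear of the sides 34 mm high, sides falling to nothing at the open front lip. Black handle rises backwards at 30 degrees from the back wall: 16 mm wide, 12 mm deep, its end 140 mm behind the bowl's centre, 91 mm up. Origin: centre of the underside; x: to the lip; z: up.
- scoop_grip (a point): Middle of the scoop's handle, 95 mm behind the bowl's centre and 60 mm above its underside. Axes as the scoop's: the handle's flat sides face along y, 16 mm apart, to be pinched along y.
- scoop_lip (a point): Middle of the scoop's front lip at the underside, 45 mm ahead of the bowl's centre. Axes as the scoop's.
- wax0: One of the six equal wax pellets, dull blue-green: a stout cylinder 22 mm in diameter and 23 mm long with 5.5 mm bevels at both ends, 10 g, loose in the tray; slippery on the metal (friction about 0.25). Origin: its centre; z: its axis (upright at the start).
- wax1: One of the six equal wax pellets, dull blue-green: a stout cylinder 22 mm in diameter and 23 mm long with 5.5 mm bevels at both ends, 10 g, loose in the tray; slippery on the metal (friction about 0.25). Origin: its centre; z: its axis (upright at the start).
- wax2: One of the six equal wax pellets, dull blue-green: a stout cylinder 22 mm in diameter and 23 mm long with 5.5 mm bevels at both ends, 10 g, loose in the tray; slippery on the metal (friction about 0.25). Origin: its centre; z: its axis (upright at the start).
- wax3: One of the six equal wax pellets, dull blue-green: a stout cylinder 22 mm in diameter and 23 mm long with 5.5 mm bevels at both ends, 10 g, loose in the tray; slippery on the metal (friction about 0.25). Origin: its centre; z: its axis (upright at the start).
- wax4: One of the six equal wax pellets, dull blue-green: a stout cylinder 22 mm in diameter and 23 mm long with 5.5 mm bevels at both ends, 10 g, loose in the tray; slippery on the metal (friction about 0.25). Origin: its centre; z: its axis (upright at the start).
- wax5: One of the six equal wax pellets, dull blue-green: a stout cylinder 22 mm in diameter and 23 mm long with 5.5 mm bevels at both ends, 10 g, loose in the tray; slippery on the metal (friction about 0.25). Origin: its centre; z: its axis (upright at the start).
- mould: Bystander, to be left alone: a rubber casting mould, 75 x 50 x 30 mm block. Origin: centre of its underside.
- flask: Bystander, to be left alone: a dark steel casting flask, an open tube 64 mm wide and 65 mm tall, standing. Origin: centre of its underside.
- brush: Bystander, to be left alone: a bench brush 180 mm long with a wooden handle, lying on the bench, under 35 mm high. Origin: centre of its underside.
- pliers: Bystander, to be left alone: small pliers 140 mm long with orange-red grips, lying flat, 11 mm high. Origin: centre of its underside.

How it is judged:
By the outcome, as a careful person would: the job done as asked, in the order asked, and still so for the second after the job is handed in, with the robot touching nothing.
It also fails if it takes over 70 s, if anything falls off the work surface, if the arm or the gripper's body presses on something with over 40 N, if the wrist force passes 120 N, or if a joint passes its speed limit or range.

### The arm

A 6-joint arm with a two-finger parallel gripper is mounted at the origin on the work surface. World frame = base frame: x ahead of the robot, y to its left, z up, the work surface at z = 0. Lengths are in m, angles in rad, forces in N, time in s.
With the tool pointing down it reaches from about 0.375 to 0.9 m from the base axis. Payload 3.1 kg.
Tool frame: the origin (TCP) lies midway between the tips of the shut fingers; the grasp point (between the pads) lies 19 mm behind it; z points along the fingers, y is the line along which they close (so a half turn about z gives the same grasp; the last joint's range is limited). The gripper opens to 85 mm and grips with 20 to 120 N. Pads are 22 mm wide; open, the fingers measure 114 mm over their backs; the gripper's body (76 mm by 85 mm) begins 54 mm behind the grasp point. The pads swing forward as they close: fully open they stand 13 mm farther back than shut.
Start: joints at [-1.321, 0.527, 1.433, -0, 1.181, -0.178], TCP at [0.26, -0.568, 0.231] pointing down, gripper open.
Joint ranges: [-3.08, 3.08], [-0.75, 2.2], [0.22, 2.44], [-1.43, 4.57], [0, 2.65], [-2.85, 2.85]. Speed limits (rad/s): [2.79, 2.79, 3.14, 3.14, 3.14, 3.14].

### API

Orientations are given as a unit quaternion [x, y, z, w].
In Python, from station import arm gives the robot as it stands.
- The arm moves only by the tool play_rows, never from a script. Its argument "steps" is a list of rows, each a list of 7 numbers: the shift along the tool's x, y, z in mm, then the turn, a rotation vector about the tool's x, y, z in rad, then the opening, from 0 (shut) to 1 (fully open). A call has 1 to 8 rows; each row shifts and turns the commanded pose from where the row before left it, along the tool's axes as they then stand; what a row does not reach is not made up. A row lasts 1/12 s, in which the tool goes at most 41.7 mm and 7.16 degrees, less where a joint would pass 70% of its speed; a pose out of reach is approached as far as the arm can. A call is refused whole if a number of a shift passes 41.7 or a number of a turn 0.125, either way. A call with a gripper value outside its range is refused whole. The fingers move at their own pace and stop on an object; "newtons" is the grip in N (left out, the last holds). Time passes only in rows, so rows that do not move let the fingers close. It gives the time, the measured TCP pose, the force, the opening and the grip force at its end, in the units of the state.
- arm.state(): the state, without advancing time (a new reading comes with each control period).
- arm.camera(name): name is "side" or "top"; returns (picture, depth): 400x640x3 uint8, blue, green, red; 400x640 float32, m along the optical axis (not along the pixel's ray), 0 where there is no reading.
- arm.get_calibration(name): a dict with "fx", "fy", "cx", "cy" (pixels), "k1" (the pictures are not rectified: a ray, as slopes to the right and down, at radius r is drawn at 1 + k1 r^2 times it, then the intrinsics apply), "world_to_cam" (4x4, takes a point from world to camera coordinates). Camera axes: x right, y up, looking along -z (the intrinsics and any distortion apply to the point x, -y, -z); pixel columns grow to the right and rows downward; lengths in m; the calibration is good to about 2 mm. A picture is of the moment at which its call begins. get_calibration takes no time and is no camera call.
- arm.close_job(): hands the job in; it is judged then, once.
The state is a dict: "time_s": time; "joints": joint angles; "dq": joint speeds; "joint_efforts": joint torques, N m; "tcp_pos": TCP position; "orientation": TCP orientation; "contact_force": force on the tool from outside, world axes, zero at the start; "wrist_torque": the same for the moment, N m; "opening": finger opening in m; "gripper_force": force on a finger pad.
Only numpy, scipy, OpenCV 4.12 (cv2) and the standard library are available. Lean on these libraries where they do the work, as an engineer would, in place of code of your own. Each camera call takes 0.05 s, during which the arm holds its last target. There are 200 camera calls.

## Working session

There is one attempt and no reset: what is moved stays moved. The work goes in short steps, Python scripts to look and compute and a tool call to move; the robot and the scene stay as the last step left them, time stands still between calls to the robot, and variables do not carry over. Pictures are saved under pics/ and viewed, at most 10 in all, crops included, and the job is handed in when it is done.

Besides the shell and the picture viewer there is one more tool, called after "Request:" by a JSON object that holds its "method" and its "body", one argument or row to a line. play_rows: Moves the arm, as the interface text tells. Its arguments: {"type":"object","properties":{"steps":{"type":"array","items":{"type":"array","items":{"type":"number"}}},"newtons":{"type":"number"}},"required":["steps"]}

```bash
ls; mkdir -p pics; python3 - <<'E'
from station import arm
import cv2
for n in("top","side"):
    p,d=arm.camera(n); cv2.imwrite(f"pics/{n}0.png",p)
    import numpy as np; np.savez(f"{n}0.npz",p=p,d=d)
    c=arm.get_calibration(n); print(n,c)
print(arm.state())
E
```

```text
pics
top {'fx': 379.0990708146916, 'fy': 379.0990708146916, 'cx': 320.75261011766685, 'cy': 195.68628782565887, 'k1': -0.03701712283960825, 'world_to_cam': array([[ 0.02442031, -0.99916415,  0.03278183, -0.02990325],
       [ 0.99282   ,  0.02808016,  0.11627529, -0.59671638],
       [-0.11709863,  0.02970698,  0.99267588, -0.93810769],
       [ 0.        ,  0.        ,  0.        ,  1.        ]])}
side {'fx': 369.19221227523417, 'fy': 369.19221227523417, 'cx': 311.5572903254864, 'cy': 200.5143380023856, 'k1': -0.07110565177112615, 'world_to_cam': array([[-0.6972637 , -0.7167317 , -0.01090936,  0.40411006],
       [ 0.48750334, -0.48530939,  0.72582042, -0.35870278],
       [-0.52551292,  0.50076988,  0.68779772, -0.77601598],
       [ 0.        ,  0.        ,  0.        ,  1.        ]])}
{'time_s': 0.1, 'joints': array([-1.32051719e+00,  5.28416781e-01,  1.43383369e+00, -1.58290943e-05,
        1.18142896e+00, -1.78520086e-01]), 'dq': array([-0.00113726, -0.00112816, -0.00208405,  0.00025541, -0.00044674,
       -0.00077895]), 'joint_efforts': array([-5.32215818e-04, -4.43305635e+01, -1.78586125e+01, -3.18711691e-04,
        3.87032764e-03,  3.48069690e-06]), 'tcp_pos': array([ 0.25970061, -0.56773546,  0.23038579]), 'orientation': array([ 9.77103136e-01,  2.12763653e-01, -4.47425572e-05, -1.04245482e-03]), 'contact_force': array([-0.37728471,  0.80978985,  0.36578868]), 'wrist_torque': array([-0.01151275,  0.05662569,  0.01499344]), 'gripper_force': 0.0, 'opening': 0.0853318182000786}
```

View pics/top0.png

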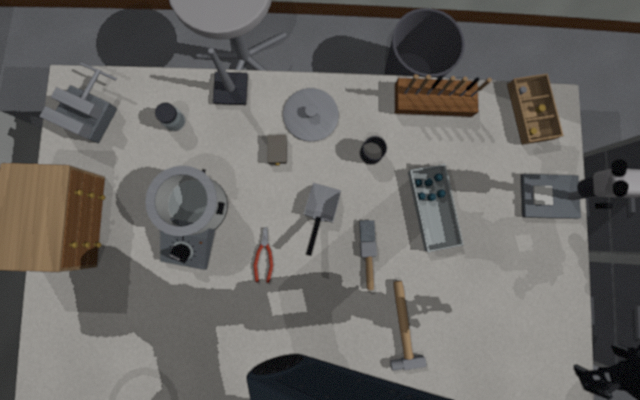

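View pics/side0.png

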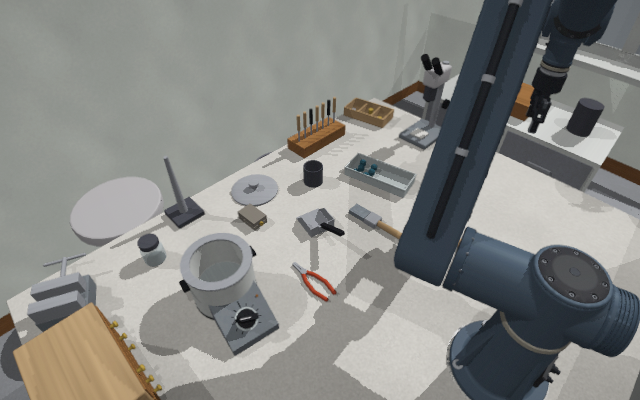

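Top: pot rim at (182,202), console with knob near (182,250), scoop bowl (322,202) with handle end (311,252), tray (434,208) with the pellets near (430,187), pliers (263,258), brush (368,255).

```bash
cat > h.py <<'E'
import numpy as np, cv2
from station import arm
def cloud(n,d):
    c=arm.get_calibration(n); v,u=np.mgrid[0:d.shape[0],0:d.shape[1]]
    X=np.stack([(u-c["cx"])/c["fx"],(v-c["cy"])/c["fy"]],-1); s=X.copy()
    for _ in range(8): s=X/(1+c["k1"]*(s**2).sum(-1,keepdims=True))
    P=np.concatenate([s[...,:1]*d[...,None],-s[...,1:]*d[...,None],-d[...,None]],-1)
    W=np.linalg.inv(c["world_to_cam"]); P=P@W[:3,:3].T+W[:3,3]; P[d==0]=np.nan
    return P
def proj(n,p):
    c=arm.get_calibration(n); p=np.atleast_2d(p); q=p@c["world_to_cam"][:3,:3].T+c["world_to_cam"][:3,3]
    s=np.stack([q[:,0]/-q[:,2],-q[:,1]/-q[:,2]],-1); s=s*(1+c["k1"]*(s**2).sum(-1,keepdims=True))
    return s*[c["fx"],c["fy"]]+[c["cx"],c["cy"]]
E
python3 - <<'E'
from h import *
from scipy.optimize import least_squares
C={}
for n in("top","side"):
    z=np.load(n+"0.npz"); C[n]=cloud(n,z["d"])
    P=C[n]; print(n,"bench z",np.nanmedian(P[270:300,300:340,2] if n=="top" else P[260:280,380:400,2]))
T=C["top"]
def roi(u0,u1,v0,v1,z0,z1,n="top"):
    P=C[n][v0:v1,u0:u1].reshape(-1,3); return P[(P[:,2]>z0)&(P[:,2]<z1)]
for n,b in(("top",(140,235,160,245)),("side",(175,262,228,300))):
    R=roi(*b,.128,.145,n); f=least_squares(lambda q:np.hypot(R[:,0]-q[0],R[:,1]-q[1])-q[2],[*R[:,:2].mean(0),.07],loss="soft_l1",f_scale=.003)
    print("rim",n,len(R),f.x)
def rect(n,b,z0,z1):
    R=roi(*b,z0,z1,n); r=cv2.minAreaRect((R[:,:2]*1000).astype(np.float32)); print(n,len(R),r,R[:,2].max())
print("tray"); rect("top",(400,470,155,260),.02,.045); rect("side",(335,420,145,200),.02,.045)
print("bowl"); rect("top",(300,345,175,228),.012,.045)
print("handle");R=roi(298,335,205,262,.04,.11);print(R[R[:,2].argsort()][[0,len(R)//2,-1]])
cx=R.mean(0);w,v=np.linalg.eigh(np.cov(R.T));print(cx,v[:,-1])
print("knob px",T[250,182],T[243,188],T[262,165],T[266,208], T[235,162])
for n,b in(("top",(100,260,150,290)),):
  pass
a=cv2.resize(cv2.imread("pics/side0.png")[275:360,200:290],None,fx=6,fy=6,interpolation=2)
b=cv2.resize(cv2.imread("pics/top0.png")[225:275,150:220],None,fx=4,fy=4,interpolation=2)
o=np.zeros((510,830,3),np.uint8);o[:,:540]=a;o[:200,550:830]=b;cv2.imwrite("pics/k0.png",o[:,:800])
E
```

```text
top bench z -0.0006786924215360646
side bench z -0.00017083176223031682
rim top 1787 [0.56683409 0.30716728 0.07144528]
rim side 1627 [0.56603295 0.31073033 0.07052155]
tray
top 915 ((577.5394897460938, -315.7338562011719), (219.3227081298828, 98.89363098144531), 12.269301414489746) 0.03921726383140034
side 674 ((578.3871459960938, -313.4407958984375), (218.4748992919922, 100.55067443847656), 12.463025093078613) 0.038321078490726856
bowl
top 137 ((569.0454711914062, -15.036300659179688), (77.71932983398438, 88.90949249267578), 76.24932861328125) 0.044948971254636816
handle
[[ 0.53714885 -0.01357446  0.04006539]
 [ 0.48388142 -0.00177548  0.06826818]
 [ 0.45284644  0.00971023  0.09085578]]
[0.49009132 0.00453032 0.06711005] [-0.84749544  0.21571375  0.48499388]
knob px [0.45095796 0.32390178 0.0562957 ] [0.46843103 0.30999339 0.05710272] [0.41849077 0.37602942 0.02272564] [ 0.40964113  0.27301772 -0.0018154 ] [0.48617964 0.37241878 0.0643102 ]
```

View pics/k0.png

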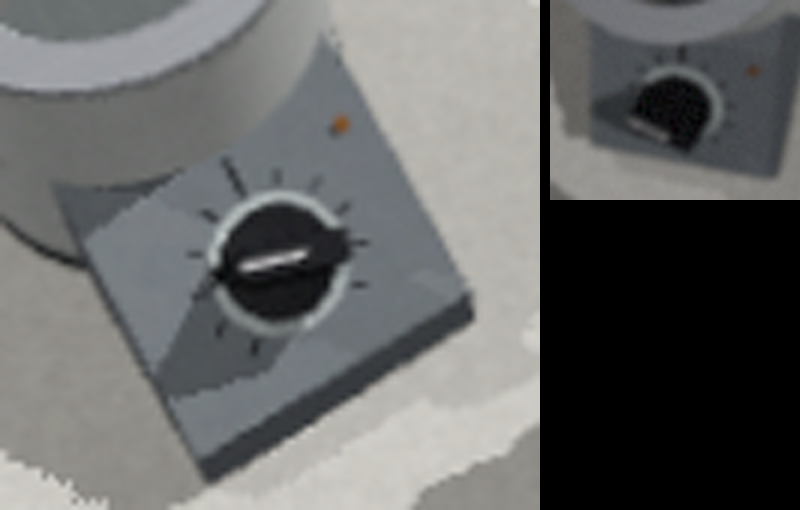

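Crop: the knob's white pointer line lies towards the left (crop 240,268), counter-clockwise of the long mark (232,175), so clockwise turning is needed, as stated.

```bash
cat >> h.py <<'E'
from scipy.spatial.transform import Rotation as Ro
def ori(yaw,tilt,about=0):
    """tool x along heading yaw (deg), tool z down, tipped forward (towards heading) by tilt deg"""
    y,t=np.radians(yaw),np.radians(tilt); f=np.array([np.cos(y),np.sin(y),0]); u=np.array([0,0,1.])
    x=f*np.cos(t)+u*np.sin(t); z=f*np.sin(t)-u*np.cos(t)
    return Ro.from_matrix(np.stack([x,np.cross(z,x),z],1))
def plan(p0,R0,p1,R1,n):
    w=(R0.inv()*R1).as_rotvec()/n; R=Ro.from_rotvec(w)
    A=sum((Ro.from_rotvec(w*k).as_matrix() for k in range(n)))
    s=np.linalg.solve(A,R0.inv().apply(np.array(p1)-p0))*1000
    print(n,"x",np.round(s,1).tolist(),np.round(w,3).tolist())
def now(): s=arm.state(); return s["tcp_pos"],Ro.from_quat(s["orientation"])
E
python3 - <<'E'
from h import *
C={n:cloud(n,np.load(n+"0.npz")["d"]) for n in("top","side")}
def roi(n,u0,u1,v0,v1): P=C[n][v0:v1,u0:u1].reshape(-1,3); return P[np.isfinite(P[:,2])]
pot=np.array([.5665,.309])
for n,b in(("top",(150,225,225,275)),("side",(200,290,275,360))):
    R=roi(n,*b); r=R[:,:2]-pot; d=np.hypot(*r.T); R=R[(d>.085)&(d<.17)&(R[:,2]>.012)&(R[:,2]<.1)]
    best=None; rng=np.random.default_rng(0)
    for _ in range(300):
        q=R[rng.choice(len(R),3,False)]; m=np.cross(q[1]-q[0],q[2]-q[0]); l=np.linalg.norm(m)
        if l<1e-5: continue
        m/=l*np.sign(m[2]); 
        if abs(m[2]-.866)>.08: continue
        k=np.abs((R-q[0])@m)<.002
        if best is None or k.sum()>best.sum(): best=k
    c=R[best].mean(0); m=np.linalg.svd(R[best]-c)[2][2]; m*=np.sign(m[2])
    yaw=np.degrees(np.arctan2(-m[1],-m[0])); h=(R-c)@m
    K=R[(h>.026)&(h<.045)]; kc=K.mean(0)
    x=-np.array([m[0],m[1],0]);x/=np.linalg.norm(x); fx=x-m*(x@m); fx/=np.linalg.norm(fx); fy=np.cross(m,fx)
    q=np.stack([(K-kc)@fx,(K-kc)@fy],1).astype(np.float32)*1000; rr=cv2.minAreaRect(q)
    w,v=np.linalg.eigh(np.cov(q.T)); o=rr[0][0]*fx/1e3+rr[0][1]*fy/1e3+kc
    print(n,best.sum(),"n",m,"potyaw",yaw,"knobtop n",len(K),"mean",kc,"h",np.percentile((K-c)@m,[10,50,90]),"rect",rr,"centre",o,"axis ang from upslope(ccw)",np.degrees(np.arctan2(v[1,-1],v[0,-1])), "face c",c)
    # edges of console: lateral extents
    lat=(R[best]-[*pot,0])@np.array([-x[1],x[0],0]);print(" lat",np.percentile(lat,[0,1,99,100]))
for n,b in(("top",(298,335,205,262)),("side",(315,348,215,240))):
    R=roi(n,*b); R=R[(R[:,2]>.045)&(R[:,2]<.1)]
    w,v=np.linalg.eigh(np.cov(R.T)); a=v[:,-1]*np.sign(v[2,-1]); c=R.mean(0); print(n,"handle",len(R),"at z67:",c+a*(.067-c[2])/a[2],"dir",a,"yaw",np.degrees(np.arctan2(-a[1],-a[0])))
for n,b in(("top",(298,345,175,228)),("side",(295,335,205,238))):
    R=roi(n,*b);g=np.array([.490,.0045]);y=np.radians(-14.2);f=np.array([np.cos(y),np.sin(y)]);l=(R[:,:2]-g)@f;s=(R[:,:2]-g)@[-f[1],f[0]]
    k=(R[:,2]>.026)&(R[:,2]<.04)&(l>.045);print(n,"back wall top: along",np.percentile(l[k],[5,50,95]),"lat",np.percentile(s[k],[0,5,95,100]),k.sum())
E
```

```text
top 877 n [-0.49955829  0.07284081  0.86321245] potyaw -8.295860314785681 knobtop n 118 mean [0.43434697 0.32630883 0.07676135] h [0.02893552 0.0349763  0.03745593] rect ((-1.8694648742675781, 0.7942008972167969), (41.03688430786133, 15.149210929870605), 75.61959075927734) centre [0.4328647  0.32732756 0.07581757] axis ang from upslope(ccw) 72.36039315367341 face c [0.44952281 0.32185249 0.04644677]
 lat [-0.0589121  -0.05794644  0.05743723  0.06020589]
side 1484 n [-0.4957854   0.08122356  0.86463841] potyaw -9.304005544882537 knobtop n 127 mean [0.43351213 0.32973514 0.07752568] h [0.0335317  0.03581317 0.03789172] rect ((0.061039507389068604, -0.5678024291992188), (41.99098205566406, 13.215417861938477), 73.5662612915039) centre [0.43347242 0.32916628 0.07755634] axis ang from upslope(ccw) 73.58030418494081 face c [0.44987295 0.33110552 0.04550945]
 lat [-0.05770071 -0.05628774  0.05787807  0.05933015]
top handle 223 at z67: [0.49034359 0.00447525 0.067     ] dir [-0.84836735  0.21501142  0.48377984] yaw -14.221672680308066
side handle 129 at z67: [0.49019345 0.00898903 0.067     ] dir [-0.858109    0.1975271   0.47395358] yaw -12.963039095944596
top back wall top: along [0.04815139 0.05445875 0.10724855] lat [-0.03850471 -0.03804689  0.03884185  0.03922058] 97
side back wall top: along [0.0499993  0.05771018 0.10548888] lat [-0.03853333 -0.03656386  0.04121054  0.04190493] 116
```

```bash
python3 - <<'E'
from h import *
p,R=now(); g=np.array([.4903,.0067,.060]); Rg=ori(-13.7,15); z=Rg.apply([0,0,1])
pre=g+z*(.019-.09); plan(p,R,pre,Rg,16); plan(pre,Rg,g+z*.019,Rg,4); print(pre)
E
```

```text
16 x [16.9, -35.2, 8.0] [-0.006, 0.016, 0.041]
4 x [0.0, -0.0, 22.5] [0.0, 0.0, 0.0]
[0.47244667 0.01105217 0.12858073]
```

Request:
{"method": "play_rows", "body": {
  "steps": [
    [16.9,-35.2,8,-0.006,0.016,0.041,0.6],
    [16.9,-35.2,8,-0.006,0.016,0.041,0.6],
    [16.9,-35.2,8,-0.006,0.016,0.041,0.6],
    [16.9,-35.2,8,-0.006,0.016,0.041,0.6],
    [16.9,-35.2,8,-0.006,0.016,0.041,0.6],
    [16.9,-35.2,8,-0.006,0.016,0.041,0.6],
    [16.9,-35.2,8,-0.006,0.016,0.041,0.6],
    [16.9,-35.2,8,-0.006,0.016,0.041,0.6]
  ],
  "newtons": 60
}}

```text
time_s: 0.77
tcp_pos: [0.3135, -0.2596, 0.1707]
orientation: [0.997, 0.048, 0.068, 0.01]
contact_force: [1.1, 1.0, -0.4]
opening: 0.0513
gripper_force: 0.0
```

Request:
{"method": "play_rows", "body": {
  "steps": [
    [16.9,-35.2,8,-0.006,0.016,0.041,0.6],
    [16.9,-35.2,8,-0.006,0.016,0.041,0.6],
    [16.9,-35.2,8,-0.006,0.016,0.041,0.6],
    [16.9,-35.2,8,-0.006,0.016,0.041,0.6],
    [16.9,-35.2,8,-0.006,0.016,0.041,0.6],
    [16.9,-35.2,8,-0.006,0.016,0.041,0.6],
    [16.9,-35.2,8,-0.006,0.016,0.041,0.6],
    [16.9,-35.2,8,-0.006,0.016,0.041,0.6]
  ]
}}

```text
time_s: 1.43
tcp_pos: [0.4572, -0.0065, 0.1298]
orientation: [0.986, -0.103, 0.127, 0.019]
contact_force: [0.3, -2.0, -0.8]
opening: 0.0511
gripper_force: 0.0
```

```bash
python3 - <<'E'
from h import *
arm.camera("top")
p,R=now(); print(arm.state()); g=np.array([.4903,.0067,.060]); Rg=ori(-13.7,15); z=Rg.apply([0,0,1])
print(p,(R.inv()*Rg).as_rotvec());plan(p,R,g+z*.019,Rg,5)
E
```

```text
{'time_s': 1.4833, 'joints': array([-0.25302722,  0.43867523,  2.12007512,  0.00572606,  0.3212852 ,
        1.51981929]), 'dq': array([-0.1118623 , -0.03011728,  0.03563086,  0.11113177,  0.0158299 ,
       -0.44694459]), 'joint_efforts': array([ -2.2556638 , -31.14728451,  -4.69414607,  -0.45424755,
        -0.39649718,   0.54445703]), 'tcp_pos': array([ 0.46049502, -0.00386502,  0.13008585]), 'orientation': array([ 0.98614173, -0.102554  ,  0.12909133,  0.01850946]), 'contact_force': array([ 3.21232278,  1.92029582, -0.17080314]), 'wrist_torque': array([0.04421334, 0.08744378, 0.0194331 ]), 'gripper_force': 0.0, 'opening': 0.05125415905708702}
[ 0.46049502 -0.00386502  0.13008585] [0.00178671 0.00026597 0.03210043]
5 x [1.6, -3.5, 18.7] [0.0, 0.0, 0.006]
```

Request:
{"method": "play_rows", "body": {
  "steps": [
    [0,0,0,0,0,0,0.6],
    [0,0,0,0,0,0,0.6]
  ]
}}

```text
time_s: 1.65
tcp_pos: [0.4566, -0.008, 0.13]
orientation: [0.987, -0.101, 0.126, 0.019]
contact_force: [0.5, -1.4, 0.3]
opening: 0.0511
gripper_force: 0.0
```

```bash
python3 - <<'E'
from h import *
p,R=now(); g=np.array([.4903,.0067,.060]); Rg=ori(-13.7,15); z=Rg.apply([0,0,1])
print(p,(R.inv()*Rg).as_rotvec());plan(p,R,g+z*.019,Rg,5)
E
```

```text
[ 0.45656138 -0.0080089   0.13001956] [0.00312491 0.0055786  0.03510024]
5 x [2.2, -4.4, 18.8] [0.001, 0.001, 0.007]
```

Request:
{"method": "play_rows", "body": {
  "steps": [
    [2.2,-4.4,18.8,0.001,0.001,0.007,0.6],
    [2.2,-4.4,18.8,0.001,0.001,0.007,0.6],
    [2.2,-4.4,18.8,0.001,0.001,0.007,0.6],
    [2.2,-4.4,18.8,0.001,0.001,0.007,0.6],
    [2.2,-4.4,18.8,0.001,0.001,0.007,0.6],
    [0,0,0,0,0,0,0.6],
    [0,0,0,0,0,0,0.6]
  ]
}}

```text
time_s: 2.23
tcp_pos: [0.4945, 0.0033, 0.0416]
orientation: [0.984, -0.12, 0.129, 0.015]
contact_force: [-0.4, 0.0, 0.9]
opening: 0.0512
gripper_force: 0.0
```

```bash
python3 - <<'E'
from h import *
p,R=now(); g=np.array([.4903,.0067,.060]); Rg=ori(-13.7,15); z=Rg.apply([0,0,1])
print((R.inv()*Rg).as_rotvec());plan(p,R,g+z*.019,Rg,1)
for n in("top","side"):
    q,d=arm.camera(n); c=proj(n,[g])[0].astype(int); o=q[max(c[1]-50,0):c[1]+50,c[0]-70:c[0]+70]; cv2.imwrite(f"pics/g_{n}.png",o)
a,b=[cv2.resize(cv2.imread(f"pics/g_{n}.png"),(560,400)) for n in("top","side")]
o=np.vstack([a[:,:][::1,::1],b])[:,:]; cv2.imwrite("pics/g.png",cv2.resize(o,(420,600)))
E
```

```text
[-0.00052888  0.00211041 -0.0043203 ]
1 x [0.0, -2.3, -0.1] [-0.001, 0.002, -0.004]
```

View pics/g.png

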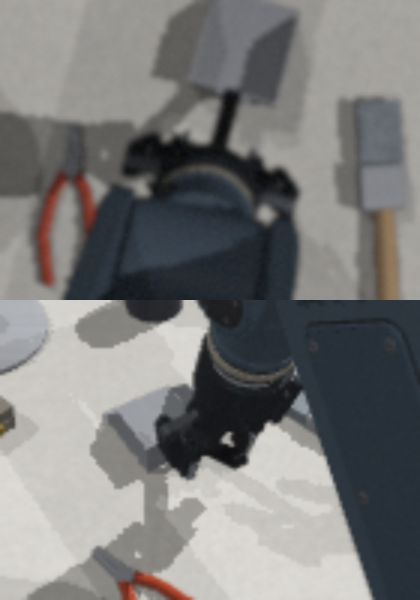

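The picture shows the fingers straddling the handle (top part, around (225,130)), bowl in front of it. Closing.

Request:
{"method": "play_rows", "body": {
  "steps": [
    [0,-2.3,0,0,0,0,0.6],
    [0,0,0,0,0,0,0],
    [0,0,0,0,0,0,0],
    [0,0,0,0,0,0,0],
    [0,0,0,0,0,0,0],
    [0,0,0,0,0,0,0],
    [0,0,0,0,0,0,0],
    [0,0,0,0,0,0,0]
  ],
  "newtons": 90
}}

```text
time_s: 3.0
tcp_pos: [0.4964, 0.007, 0.0429]
orientation: [0.984, -0.119, 0.131, 0.015]
contact_force: [-1.6, 0.4, 4.7]
opening: 0.015
gripper_force: 87.3
```

```bash
python3 - <<'E'
from h import *
s=arm.state();p,R=now(); print(p,s["opening"],s["gripper_force"],s["contact_force"])
# scoop in tool frame assumed: scoop flat at heading of tool
h=R.apply([1,0,0]); print("heading",np.degrees(np.arctan2(h[1],h[0])), "tilt",np.degrees(np.arcsin(h[2])))
np.savez("grasp.npz",p=p,q=R.as_quat())
# up 110 then tray
t=np.array([.578,-.3145]); y=np.radians(12.35); f=np.array([np.cos(y),np.sin(y)])
up=p+[0,0,.11]; plan(p,R,up,R,4)
g=t+f*(-.035-.095); Rt=ori(12.35,15); z=Rt.apply([0,0,1]); P=np.array([*g,.150])+z*.019
plan(up,R,P,Rt,12); print(P)
E
```

```text
[0.49637408 0.00696324 0.04292226] 0.014979566650214562 87.27679967880249 [-1.63925051  0.35271629  4.74278621]
heading -13.813216997879238 tilt 15.13299896796465
4 x [7.2, -0.1, -26.5] [0.0, 0.0, 0.0]
12 x [-2.9, 29.4, 1.0] [0.01, -0.0, -0.037]
[ 0.45581206 -0.341253    0.13164741]
```

Request:
{"method": "play_rows", "body": {
  "steps": [
    [7.2,0,-26.5,0,0,0,0],
    [7.2,0,-26.5,0,0,0,0],
    [7.2,0,-26.5,0,0,0,0],
    [7.2,0,-26.5,0,0,0,0],
    [-2.9,29.4,1,0.01,0,-0.037,0],
    [-2.9,29.4,1,0.01,0,-0.037,0],
    [-2.9,29.4,1,0.01,0,-0.037,0],
    [-2.9,29.4,1,0.01,0,-0.037,0]
  ]
}}

```text
time_s: 3.67
tcp_pos: [0.4639, -0.1055, 0.1449]
orientation: [0.991, -0.043, 0.13, 0.004]
contact_force: [0.1, 0.6, -2.2]
opening: 0.0146
gripper_force: 88.6
```

Request:
{"method": "play_rows", "body": {
  "steps": [
    [-2.9,29.4,1,0.01,0,-0.037,0],
    [-2.9,29.4,1,0.01,0,-0.037,0],
    [-2.9,29.4,1,0.01,0,-0.037,0],
    [-2.9,29.4,1,0.01,0,-0.037,0],
    [-2.9,29.4,1,0.01,0,-0.037,0],
    [-2.9,29.4,1,0.01,0,-0.037,0],
    [-2.9,29.4,1,0.01,0,-0.037,0],
    [-2.9,29.4,1,0.01,0,-0.037,0]
  ]
}}

```text
time_s: 4.33
tcp_pos: [0.4544, -0.3413, 0.13]
orientation: [0.986, 0.108, 0.13, -0.016]
contact_force: [-0.6, 0.2, -2.2]
opening: 0.015
gripper_force: 88.6
```

Request:
{"method": "play_rows", "body": {
  "steps": [
    [0,0,0,0,0,0,0],
    [0,0,0,0,0,0,0],
    [0,0,0,0,0,0,0]
  ]
}}

```text
time_s: 4.58
tcp_pos: [0.4545, -0.3392, 0.1299]
orientation: [0.986, 0.107, 0.13, -0.017]
contact_force: [-0.2, 1.0, -1.3]
opening: 0.0149
gripper_force: 88.7
```

```bash
python3 - <<'E'
from h import *
s=arm.state();p,R=now(); print(p,s["opening"],s["gripper_force"],s["contact_force"],s["joints"])
t=np.array([.578,-.3145]); y=np.radians(12.35); f=np.array([np.cos(y),np.sin(y)])
g=t+f*(-.035-.095); Rt=ori(12.35,15); z=Rt.apply([0,0,1]); P=np.array([*g,.150])+z*.019
plan(p,R,P,Rt,1)
for n in("top","side"):
    q,d=arm.camera(n); np.savez(n+"1.npz",p=q,d=d); cv2.imwrite(f"pics/{n}1.png",q)
a=cv2.imread("pics/top1.png")[140:270,380:500];b=cv2.imread("pics/side1.png")[120:250,320:440]
cv2.imwrite("pics/t1.png",cv2.resize(np.hstack([a,b]),(800,433),interpolation=2))
E
```

```text
[ 0.45450081 -0.33919524  0.12987213] 0.014900064206435559 88.66572618484497 [-0.22820271  1.02018659 -1.28921315] [-0.9694484   0.55793021  1.79288284  0.37141916  0.73071312  0.11429806]
1 x [1.3, 2.3, -1.5] [-0.006, -0.0, 0.0]
```

View pics/t1.png

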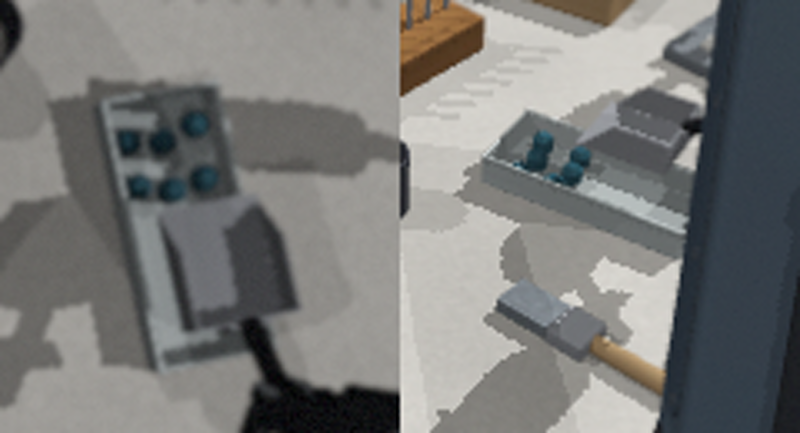

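The scoop hangs over the tray's near half (left view, bowl centre (232,262)), with pellets at the far half (y 122–190), nothing disturbed. Now a quantitative check of the scoop relative to the tray.

```bash
python3 - <<'E'
from h import *
t=np.array([.578,-.3145,0]); M=Ro.from_euler("z",12.35,degrees=True)
for n,b in(("top",(415,480,190,245)),("side",(360,425,130,200))):
    P=cloud(n,np.load(n+"1.npz")["d"])[b[2]:b[3],b[0]:b[1]].reshape(-1,3); P=P[np.isfinite(P[:,2])]
    Q=M.inv().apply(P-t); 
    B=Q[(Q[:,2]>.07)&(Q[:,2]<.14)&(Q[:,0]>-.078)&(Q[:,0]<.03)]
    r=cv2.minAreaRect((B[:,:2]*1000).astype(np.float32)); print(n,len(B),r)
    print(np.round(np.percentile(B,[1,50,99],axis=0),4).tolist())
    F=B[(B[:,2]<.1)&(abs(B[:,1])<.03)]; 
    if len(F)>30:
        A=np.c_[F[:,:2],np.ones(len(F))]; k=np.linalg.lstsq(A,F[:,2],rcond=None)[0]; k2=np.abs(A@k-F[:,2])<.003; k=np.linalg.lstsq(A[k2],F[k2,2],rcond=None)[0]; print("floor plane",k2.sum(),k)
    # lateral centre by slices
    for x0 in(-.07,-.055,-.04,-.025,-.01):
        S=B[abs(B[:,0]-x0)<.008]; print("  x",x0,np.round([S[:,1].min(),S[:,1].max()],4),len(S))
    # tray rim points lateral
    W=Q[(Q[:,2]>.027)&(Q[:,2]<.04)&(abs(Q[:,1])>.035)&(abs(Q[:,1])<.056)]; 
    print(" tray rim lat", [np.round(np.median(W[s*W[:,1]>0,1]),4) for s in(1,-1)],len(W))
E
```

```text
top 1314 ((-33.40568161010742, 2.1711273193359375), (80.611083984375, 89.09442901611328), 89.68231201171875)
[[-0.0773, -0.0366, 0.0841], [-0.0357, -0.0022, 0.0888], [0.0102, 0.0417, 0.1217]]
floor plane 797 [-6.11805348e-05  8.40702890e-03  8.80134707e-02]
  x -0.07 [-0.0356  0.042 ] 259
  x -0.055 [-0.0365  0.0423] 241
  x -0.04 [-0.0365  0.0421] 237
  x -0.025 [-0.0376  0.0424] 237
  x -0.01 [-0.037   0.0421] 227
 tray rim lat [np.float64(0.0458), np.float64(-0.0459)] 147
side 584 ((-32.54032897949219, 3.1647300720214844), (87.83731079101562, 90.85047912597656), 89.98701477050781)
[[-0.0778, -0.0385, 0.0862], [-0.0372, -0.0056, 0.0974], [0.0115, 0.0453, 0.1223]]
floor plane 153 [-0.01014283  0.0126309   0.08900365]
  x -0.07 [-0.0385  0.0456] 109
  x -0.055 [-0.0391  0.0454] 123
  x -0.04 [-0.0386  0.0471] 117
  x -0.025 [-0.0408  0.0471] 119
  x -0.01 [-0.0403  0.0469] 82
 tray rim lat [np.float64(0.0473), np.float64(-0.0445)] 159
```

Request:
{"method": "play_rows", "body": {
  "steps": [
    [0,2.4,0,-0.006,-0.035,0,0],
    [-3.4,0,14.4,0,0,0,0],
    [-3.4,0,14.4,0,0,0,0],
    [-3.4,0,14.4,0,0,0,0],
    [-3.4,0,14.4,0,0,0,0],
    [-3.4,0,14.4,0,0,0,0],
    [0,0,0,0,0,0,0],
    [0,0,0,0,0,0,0]
  ]
}}

```text
time_s: 5.35
tcp_pos: [0.4554, -0.3414, 0.0562]
orientation: [0.988, 0.107, 0.113, -0.012]
contact_force: [-0.4, -0.1, -2.2]
opening: 0.0145
gripper_force: 88.6
```

Request:
{"method": "play_rows", "body": {
  "steps": [
    [-0.4,0,1.4,0,0,0,0],
    [-0.4,0,1.4,0,0,0,0],
    [0,0,0,0,0,0,0]
  ]
}}

```text
time_s: 5.6
tcp_pos: [0.4559, -0.3434, 0.0545]
orientation: [0.988, 0.107, 0.114, -0.01]
contact_force: [-0.2, 0.4, -1.7]
opening: 0.0145
gripper_force: 88.6
```

```bash
python3 - <<'E'
from h import *
s=arm.state();p,R=now(); h=R.apply([1,0,0]); print(p,"heading",np.degrees(np.arctan2(h[1],h[0])), "tilt",np.degrees(np.arcsin(h[2])),s["contact_force"],s["wrist_torque"])
t=np.array([.578,-.3145,0]); M=Ro.from_euler("z",12.35,degrees=True)
G=p-R.apply([0,0,.019]); print("grip in tray",M.inv().apply(G-t))
arm.camera("top")
q,d=arm.camera("top"); P=M.inv().apply((cloud("top",d)[150:250,405:485]).reshape(-1,3)-t)
k=np.isfinite(P[:,2])&(abs(P[:,0])<.1)&(abs(P[:,1])<.04)
for x in range(-75,105,15):
    S=P[k&(abs(P[:,0]*1000-x)<7)]; print(x,np.round(np.percentile(S[:,2]*1000,[5,50,95]),1))
E
```

```text
[ 0.45590998 -0.34340956  0.05445247] heading 12.422622032536918 tilt 13.11213333268939 [-0.24361134  0.42153629 -1.74708517] [-0.05743376  0.33655342 -0.00753502]
grip in tray [-0.12975839 -0.0020455   0.07295691]
-75 [ 7.7 12.8 46.8]
-60 [ 8.2 10.8 39.2]
-45 [ 6.9 10.2 36.8]
-30 [ 6.6  9.6 34.9]
-15 [ 6.2  9.2 26.2]
0 [ 6.   8.1 11.8]
15 [-0.3  3.  18.2]
30 [ 1.4 21.6 26.8]
45 [ 0.1  3.7 24.7]
60 [ 0.   3.  23.6]
75 [ 1.  22.1 26.6]
90 [-0.3  2.7 16.7]
```

Request:
{"method": "play_rows", "body": {
  "steps": [
    [-0.3,0,1.2,0,0,0,0],
    [-0.3,0,1.2,0,0,0,0],
    [0,0,0,0,0,0,0],
    [0,0,0,0,0,0,0]
  ]
}}

```text
time_s: 6.03
tcp_pos: [0.4555, -0.3433, 0.0512]
orientation: [0.988, 0.107, 0.113, -0.011]
contact_force: [0.5, -0.5, -2.1]
opening: 0.0146
gripper_force: 88.6
```

```bash
python3 - <<'E'
from h import *
t=np.array([.578,-.3145,0]); M=Ro.from_euler("z",12.35,degrees=True)
for i in range(3):
    s=arm.state();p,R=now(); G=p-R.apply([0,0,.019]); print("grip in tray",M.inv().apply(G-t),s["contact_force"].round(1)); q,d=arm.camera("top")
P=M.inv().apply((cloud("top",d)[150:250,405:485]).reshape(-1,3)-t)
k=np.isfinite(P[:,2])&(abs(P[:,0])<.11)&(abs(P[:,1])<.06)
for x in(-60,-45,-30):
    S=P[k&(abs(P[:,0]*1000-x)<8)]; S=S[S[:,1].argsort()]*1000
    H=S[S[:,2]>20]; print(x,np.histogram(H[:,1],bins=range(-54,56,4))[0])
for x in(-10,0,7,20): print(x, np.round(np.median(P[k&(abs(P[:,0]*1000-x)<4)&(abs(P[:,1])<.03),2]),4))
a=q[140:270,380:500]; cv2.imwrite("pics/t2.png",cv2.resize(a,(480,520),interpolation=2))
E
```

```text
grip in tray [-0.13011411 -0.00185098  0.06967908] [ 0.5 -0.5 -2.1]
grip in tray [-0.13009923 -0.00185998  0.06971238] [-0.4  1.  -2.2]
grip in tray [-0.13008755 -0.00186289  0.06970353] [ 0.   0.1 -2.1]
-60 [ 0  7  8 21  0  0  0  0  0  0  0  0  0  0  0  0  0  0  0  0  0  0 18  0
  8  7  0]
-45 [ 1  7  6 20  0  0  0  0  0  0  0  0  0  0  0  0  0  0  0  0  0  2 17  0
  6 11  0]
-30 [ 0  9  6 20  0  0  0  0  0  0  0  0  0  0  0  0  0  0  0  0  0  2 16  0
  7  9  0]
-10 0.0058
0 0.0043
7 0.0043
20 0.0038
```

View pics/t2.png

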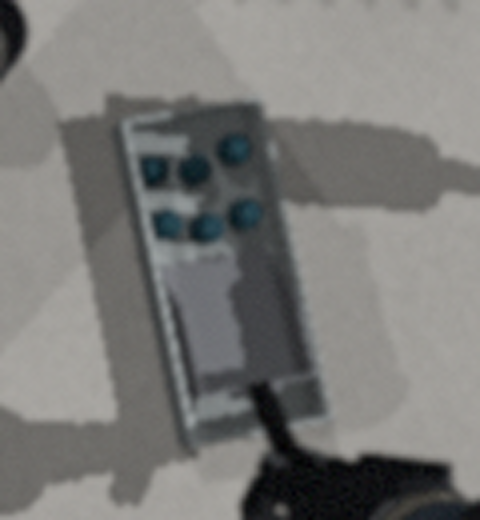

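Bowl lies flat in the tray but close to its right wall (bowl right side at (300,340) touching the wall, a gap on the left). I shift it 2.5 mm left and advance.

Request:
{"method": "play_rows", "body": {
  "steps": [
    [0,-2.5,0,0,0,0,0],
    [-0.1,0,0.8,0,0,0,0],
    [7.3,0,1.7,0,0,0,0],
    [7.3,0,1.7,0,0,0,0],
    [7.3,0,1.7,0,0,0,0],
    [7.3,0,1.7,0,0,0,0],
    [7.3,0,1.7,0,0,0,0],
    [7.3,0,1.7,0,0,0,0]
  ]
}}

```text
time_s: 6.85
tcp_pos: [0.5001, -0.3309, 0.0505]
orientation: [0.988, 0.107, 0.114, -0.011]
contact_force: [0.3, -0.7, -0.5]
opening: 0.0143
gripper_force: 88.8
```

```bash
cat > look.py <<'E'
from h import *
t=np.array([.578,-.3145,0]); M=Ro.from_euler("z",12.35,degrees=True)
def look():
    s=arm.state();p,R=now(); G=p-R.apply([0,0,.019]); h=R.apply([1,0,0]); print("grip in tray",M.inv().apply(G-t).round(4),s["contact_force"].round(1),"tilt",np.degrees(np.arcsin(h[2])).round(1),"hd",np.degrees(np.arctan2(h[1],h[0])).round(1))
    q,d=arm.camera("top"); P=M.inv().apply(cloud("top",d)[140:260,395:495].reshape(-1,3)-t); c=q[140:260,395:495].reshape(-1,3).astype(int)
    k=np.isfinite(P[:,2])&(abs(P[:,0])<.12)&(abs(P[:,1])<.06)
    L=np.full((24,12)," ."); Z=np.zeros((24,12))
    for (x,y,z),b in zip(P[k],c[k]):
        i,j=int((.12-x)*100),int((.06-y)*100); Z[i,j]=max(Z[i,j],z*1000)
        if b[0]-b[2]>20: L[i,j]="##"
    for i in range(24): print("%5d"%(115-10*i)," ".join("%3d%s"%(Z[i,j],"#" if L[i,j]=="##" else " ") for j in range(12)))
    return q
E
python3 -c "
from look import *
look()"
```

```text
grip in tray [-0.0839  0.0007  0.069 ] [ 0.3 -0.7 -0.5] tilt 13.1 hd 12.4
  115   3    4    5    1    1    3    1    0    2    4    3    1 
  105   2   37   34   35   36   37   36   36   35   35   36    0 
   95   2   36   25#  25#   4   27#  25#   5   27#  24   37   32 
   85   1   39   26#  26#  20#  28#  28#  20   28#  27#  36    0 
   75   2   34   23#  23#   5   22#  26#   4   26#  24#  37    0 
   65   2   35   26#  28#  21   30#  26#  25#  27#  26#  37   30 
   55   2   38   25#  26#  14   26#  24   17   27#  23   36    0 
   45   2   37    7    7    8    6    8    8    9   14   35    0 
   35   3   35   26    8    9    9    6    7    7   22   37    0 
   25   4   37   38    7    8    9    9    7    9   36   37    0 
   15   3   35   39    6   11    9    9    8    7   39   36    0 
    5   1   40   39    9    8   10    9    8   11   40   37    0 
   -5   0   35   39    9    9    8    8   11    7   38   37   32 
  -15   2   40   41    9   10    9    8    9   10   38   39    0 
  -25   1   35   37   10    9   39   41    8    9   39   35    0 
  -35   0   36   39   39   42   49   48   41   40   42   38    0 
  -45   2   37    4    5    5   54   53    0    5    5   36    0 
  -55   2   37    6    5    4   59   59    0    4    5   36    0 
  -65   2   36    7    5    5   68   67    0    1    6   36   32 
  -75   3   36  103   97  204  207  203   99   71  103   35    0 
  -85 138  134  325  340  340  321  228  226    0    0  137  138 
  -95 148  359  364  354  263  263  256  245  225    0    0  149 
 -105 377  381  371  273  268   31    0    0    0    0    0    0 
 -115 382  383  278  276    0    0    0    0    0    0    0    0
```

Request:
{"method": "play_rows", "body": {
  "steps": [
    [5.8,0,1.5,0,0,0,0],
    [5.8,0,1.5,0,0,0,0],
    [5.8,0,1.5,0,0,0,0],
    [5.8,0,1.4,0,0,0,0],
    [5.8,0,1.4,0,0,0,0],
    [5.8,0,1.4,0,0,0,0],
    [5.8,0,1.4,0,0,0,0],
    [5.8,0,1.4,0,0,0,0]
  ]
}}

```text
time_s: 7.57
tcp_pos: [0.5464, -0.321, 0.0498]
orientation: [0.988, 0.107, 0.114, -0.011]
contact_force: [-1.8, -0.8, 2.1]
opening: 0.0148
gripper_force: 89.0
```

```bash
python3 -c "
from look import *
look()"
```

```text
grip in tray [-0.0366  0.0005  0.0684] [-1.8 -0.8  2.1] tilt 13.1 hd 12.4
  115   2    2    1    2    2    5    1    1    1    1    1    1 
  105   2   35   35   36   35   35   37   35   35   35   37    0 
   95   1   38   27#  31#  23#  29#  31#  26#  31#  30   38    0 
   85   1   36   28#  30#  24#  27#  25#  28#  29#  28#  37    0 
   75   2   37   34#  31#  27#  31#  29#  31#  30#  38   34   31 
   65   2   36   40#  30#  26#  29#  25#  30#  28#  36   39    0 
   55   3   36   39    9    7    8    9    7    7   41   37   33 
   45   2   38   37    6   10    7    9    9    8   39   34   31 
   35   1   35   39   10    9   11    8   10   10   41   36    0 
   25   1   37   39    9    9   10    9    8    9   41   36    0 
   15   3   34   39   39   39   48   46   41   42   41   34   33 
    5   4   37    3    3   23   52   52    0    4    6   36    0 
   -5   2   37    3    5    6   58   60    0    3    5   35   32 
  -15   2   34    5    4    4   63   64    1    4    5   34   32 
  -25   2   35    5    6   75  195  196   73    0    5   36    0 
  -35 125  126  119  323  341  343  327  216    0    0   30    0 
  -45 146  339  358  366  359  258  247  226    0    0    0  145 
  -55 360  374  381  376  261    0    0    0    0    0    0    0 
  -65 365  373  380  266    0    0    0    0    0    0    0    0 
  -75   1   36  265  217    4   90    6    3    0    0    0    0 
  -85   2   36  249  180    4    5    4    4    3    0    0    0 
  -95   2   35  214    6    6    3    6    5    7    5    0    0 
 -105   3   35   37   36   36   36   35   37   37   32    0    0 
 -115   3   33    2    2    0    2    0    3    0    1    0    0
```

All six pellets show on the scoop, against the far wall. Tilt back and lift.

```bash
python3 - <<'E'
from h import *
p,R=now(); G=p-R.apply([0,0,.019]); h=R.apply([1,0,0]);f=h*[1,1,0];f/=np.linalg.norm(f)
B=G+f*.050-np.array([0,0,.060]); S=Ro.from_rotvec(R.apply([0,1,0])*.49)
p1=B+S.apply(p-B)+[0,0,.012]; R1=S*R; plan(p,R,p1,R1,7)
p2=p1+[0,0,.12]; plan(p1,R1,p2,R1,6); print(p1, arm.state()["joints"].round(2))
E
```

```text
7 x [-2.7, 0.0, 1.0] [-0.0, 0.07, 0.0]
6 x [13.2, 0.1, -15.1] [0.0, 0.0, 0.0]
[ 0.53280878 -0.32408821  0.03551323] [-0.8   0.74  1.67  0.33  0.63  0.3 ]
```

Request:
{"method": "play_rows", "body": {
  "steps": [
    [-2.3,0,0.4,0,0.07,0,0],
    [-2.2,0,0,0,0.07,0,0],
    [-2,0,-0.4,0,0.07,0,0],
    [-2,0,-0.4,0,0.07,0,0],
    [-2,0,-0.4,0,0.07,0,0],
    [-2,0,-0.4,0,0.07,0,0],
    [-2,0,-0.4,0,0.07,0,0],
    [0,0,0,0,0,0,0]
  ]
}}

```text
time_s: 8.28
tcp_pos: [0.5299, -0.3239, 0.0422]
orientation: [0.933, 0.099, 0.344, -0.038]
contact_force: [-1.6, -0.1, -2.9]
opening: 0.0147
gripper_force: 88.9
```

```bash
python3 -c "
from look import *
q=look(); print(arm.state()['joints'].round(2))"
```

```text
grip in tray [-0.0614  0.0012  0.0567] [-1.6 -0.1 -2.9] tilt 40.5 hd 12.0
  115   3    4    1    1    1    0    2    3    2    2    1    2 
  105   2   36   36   35   36   36   36   35   36   39   36    0 
   95   5   34   60   63   59   63   58   60   62   61   33    0 
   85   2   37   62   60   59   59   61   61   59   61    0    0 
   75   2   36   64   57   56   55   55   56   56   63    0    0 
   65   6   37   67#  63#  57   53   56   50   50   69    0    0 
   55   1   56   74#  69#  66#  67#  67#  45   46   72    0    0 
   45   2   71   76   67#  67#  67#  66#  54#  60#  75#   0    0 
   35   2   46   72#  61#  57#  58#  57#  57#  62#  71    0    0 
   25   2   51   68#  59#  53#  59#  56#  58#  58#  69    0    0 
   15   2   55   64   29   30   50   49#  53#  51#  64    0    0 
    5   3   44   59   52   50   52   49   49#  52#  59   33    0 
   -5   3   34   54   53   55   59   58   54   55   52   35    0 
  -15   4   38    3    5    3   60   61    0    3    5   39   30 
  -25   3   34    3    4    5   60   60    0    5    3   36    0 
  -35   3   37    4    5    5   62   61    0    1    4   36   30 
  -45   2   35    3    5   55   63   62   60    4    8   36   32 
  -55   5   36    5   64   70   69   66   67   57    0   36    0 
  -65   2   36    5   74   86   76   79   83   72    0   37    0 
  -75   1   95   95   97   95   90   89   95   95   94   93    0 
  -85 109  105  101  107  112  111  111  112   99  105  106  103 
  -95 119  116   97  125  129  127  128  130    0  107  116  120 
 -105 123  119  131  128  164  169  169  135  128  125  119  123 
 -115 120  134  139  171  181  180  178  174  169  134  123  120 
[-1.04  0.83  1.89  1.37  0.68 -0.9 ]
```

Pellets have slid to the back of the bowl. Before transport, I fit a quick arm model from the readings so far to check pour reach.

```bash
cat > kin.py <<'E'
from h import *
from scipy.optimize import least_squares
def fk(q,k):
    a1,b,d1,a2,L1,a3,L2,w,T,e=k
    r=lambda a,x:Ro.from_euler(a,x)
    A=r("z",q[0]);B=A*r("y",q[1]);Cc=B*r("y",q[2]);D=Cc*r("z",q[3]);E=D*r("y",q[4]);F=E*r("z",q[5])
    return A.apply([a1,b,d1])+B.apply([a2,0,L1])+Cc.apply([a3,0,L2])+D.apply([w,e,0])+E.apply([0,0,T]),F
S=[([-1.3205,.5284,1.43383,0,1.18143,-.17852],[.2597,-.56774,.23039],[.9771,.21276,0,-.00104]),
([-.25303,.43868,2.12008,.00573,.32129,1.51982],[.46050,-.00387,.13009],[.98614,-.10255,.12909,.01851]),
([-.96945,.55793,1.79288,.37142,.73071,.1143],[.4545,-.3392,.12987],[.986,.107,.13,-.017])]
E
python3 - <<'E'
from kin import *
s=arm.state(); S.append((s["joints"],s["tcp_pos"],s["orientation"]))
import pickle; pickle.dump(S,open("S.pkl","wb"))
for q,p,o in S: print("C",(fk(q,[0]*10)[1].inv()*Ro.from_quat(o)).as_rotvec().round(3))
f=least_squares(lambda k:np.concatenate([fk(q,k)[0]-p for q,p,o in S]+[1e-3*(k-k0)]),k0:=np.array([0,-.1,.2,0,.35,.05,.35,0,.25,0.])); print(f.x.round(3),np.abs(f.fun[:12]).max())
np.save("k.npy",f.x)
E
```

```text
C [-0.     0.     1.571]
C [-0.     0.     1.571]
C [-1.000e-03  1.000e-03  1.571e+00]
C [-0.     0.     1.571]
[-0.     0.111  0.275  0.001  0.587  0.113  0.392  0.001  0.296  0.   ] 1.2415795173609245e-05
```

```bash
cat >> kin.py <<'E'
k=np.load("k.npy") if __import__("os").path.exists("k.npy") else None
lo=np.array([-3.08,-.75,.22,-1.43,0,-2.85]);hi=np.array([3.08,2.2,2.44,4.57,2.65,2.85])
Cq=Ro.from_rotvec([0,0,np.pi/2])
def ik(p,R,q0):
    def e(q): a,F=fk(q,k); return np.r_[(a-p)*5,((F*Cq).inv()*R).as_rotvec()]
    f=least_squares(e,np.clip(q0,lo+1e-3,hi-1e-3),bounds=(lo,hi)); return f.x,np.abs(f.fun).max()
def scoop(lip,hd,pitch):
    R=ori(hd,15.1+pitch); c,s=np.cos(np.radians(pitch)),np.sin(np.radians(pitch)); y=np.radians(hd); f=np.array([np.cos(y),np.sin(y),0]); u=np.array([0,0,1.])
    g=np.array(lip)+f*(-.140*c-.060*s)+u*(-.140*s+.060*c); return g+R.apply([0,0,.019]),R
pot=np.array([.5665,.309,0])
def potlip(hd,back,z): y=np.radians(hd); return pot-back*np.array([np.cos(y),np.sin(y),0])+[0,0,z]
E
python3 - <<'E'
from kin import *
q0=arm.state()["joints"]
p,R=now(); q1,e=ik(p+[0,0,.16],R,q0); print("lift",q1.round(2),e)
for hd in(25,45,60,75):
    q=q1; print("hd",hd)
    for pt in(25,12,0,-25,-45,-60):
        P,Rr=scoop(potlip(hd,.025,.17),hd,pt); q,e=ik(P,Rr,q); print(pt,P.round(3),q.round(2),"ERR %.3f"%e if e>1e-3 else "")
E
```

```text
lift [-1.04  0.52  1.84  1.    0.82 -0.4 ] 2.1454948928578688e-10
hd 25
25 [0.417 0.239 0.151] [ 0.19  0.52  2.4   2.79  0.48 -1.45] 
12 [0.416 0.239 0.183] [0.23 0.33 2.19 0.53 0.19 0.86] 
0 [0.421 0.241 0.212] [0.26 0.29 1.98 0.08 0.61 1.34] 
-25 [0.449 0.254 0.265] [ 0.31  0.42  1.55 -0.02  1.35  1.45] 
-45 [0.484 0.271 0.295] [ 0.34  0.61  1.19 -0.05  1.85  1.47] 
-60 [0.515 0.285 0.308] [ 0.35  0.79  0.92 -0.08  2.21  1.46] 
hd 45
25 [0.45  0.192 0.151] [-0.17  0.52  2.32  1.8   0.57 -1.1 ] 
12 [0.449 0.192 0.183] [-0.04  0.35  2.14  0.84  0.47  0.01] 
0 [0.453 0.196 0.212] [0.07 0.31 1.95 0.27 0.7  0.67] 
-25 [0.475 0.217 0.265] [ 0.26  0.42  1.54 -0.09  1.33  1.08] 
-45 [0.502 0.245 0.295] [ 0.36  0.61  1.2  -0.21  1.81  1.15] 
-60 [0.527 0.269 0.308] [ 0.41  0.78  0.94 -0.31  2.14  1.13] 
hd 60
25 [0.484 0.166 0.151] [-0.29  0.54  2.15  1.26  0.72 -0.86] 
12 [0.484 0.165 0.183] [-0.15  0.4   2.02  0.74  0.68 -0.2 ] 
0 [0.486 0.17  0.212] [-0.02  0.35  1.87  0.32  0.82  0.3 ] 
-25 [0.502 0.197 0.265] [ 0.24  0.43  1.52 -0.13  1.31  0.8 ] 
-45 [0.521 0.23  0.295] [ 0.38  0.6   1.21 -0.32  1.74  0.92] 
-60 [0.538 0.26  0.308] [ 0.46  0.76  0.98 -0.46  2.04  0.91] 
hd 75
25 [0.524 0.15  0.151] [-0.31  0.59  1.93  0.94  0.92 -0.75] 
12 [0.524 0.149 0.183] [-0.19  0.47  1.85  0.63  0.89 -0.35] 
0 [0.525 0.154 0.212] [-0.06  0.42  1.75  0.32  0.95  0.02] 
-25 [0.533 0.184 0.265] [ 0.22  0.45  1.48 -0.16  1.29  0.53] 
-45 [0.543 0.221 0.295] [ 0.4   0.59  1.24 -0.41  1.64  0.7 ] 
-60 [0.552 0.254 0.308] [ 0.5   0.73  1.05 -0.57  1.9   0.72]
```

```bash
python3 - <<'E'
from kin import *
p,R=now(); up=p+[0,0,.165]; plan(p,R,up,R,7)
P,Rp=scoop(potlip(60,.035,.205),60,25); plan(up,R,P,Rp,18)
# check path
from functools import reduce
q=arm.state()["joints"]; q,_=ik(up,R,q); w=(R.inv()*Rp).as_rotvec()/18
A=sum(Ro.from_rotvec(w*i).as_matrix() for i in range(18)); s=np.linalg.solve(A,R.inv().apply(P-up)); a,b=up,R; m=0
for i in range(18):
    a=a+b.apply(s); b=b*Ro.from_rotvec(w); qn,e=ik(a,b,q); m=max(m,np.abs(qn-q).max()); q=qn
    if i%4==1: print(a.round(3),q.round(2),round(e,4), b.apply([1,0,0])[2].round(2))
print(m)
E
```

```text
7 x [15.3, -0.0, -17.9] [0.0, 0.0, 0.0]
18 x [9.3, -24.3, 9.5] [0.03, -0.0, -0.035]
[ 0.545 -0.27   0.206] [-0.97  0.5   1.86  1.    0.83 -0.42] 0.0 0.65
[ 0.559 -0.161  0.201] [-0.81  0.48  1.93  1.02  0.82 -0.5 ] 0.0 0.65
[ 0.552 -0.05   0.196] [-0.66  0.47  1.99  1.05  0.81 -0.57] 0.0 0.65
[0.525 0.057 0.191] [-0.49  0.46  2.06  1.09  0.79 -0.64] 0.0 0.65
[0.479 0.157 0.186] [-0.31  0.45  2.13  1.13  0.77 -0.72] 0.0 0.64
0.04517960100584628
```

Request:
{"method": "play_rows", "body": {
  "steps": [
    [5,0,-6,0,0,0,0],
    [12,0,-14,0,0,0,0],
    [18.2,0,-21.2,0,0,0,0],
    [18.2,0,-21.2,0,0,0,0],
    [18.2,0,-21.2,0,0,0,0],
    [18.2,0,-21.2,0,0,0,0],
    [12,0,-14,0,0,0,0],
    [5,0,-6,0,0,0,0]
  ]
}}

```text
time_s: 9.0
tcp_pos: [0.5335, -0.3233, 0.2139]
orientation: [0.932, 0.104, 0.346, -0.034]
contact_force: [-0.1, 0.2, -2.7]
opening: 0.0147
gripper_force: 88.9
```

Request:
{"method": "play_rows", "body": {
  "steps": [
    [3.1,-8.1,3.2,0.01,0,-0.012,0],
    [6.2,-16.2,6.3,0.02,0,-0.023,0],
    [9.3,-24.3,9.5,0.03,0,-0.035,0],
    [9.3,-24.3,9.5,0.03,0,-0.035,0],
    [9.3,-24.3,9.5,0.03,0,-0.035,0],
    [9.3,-24.3,9.5,0.03,0,-0.035,0],
    [9.3,-24.3,9.5,0.03,0,-0.035,0],
    [9.3,-24.3,9.5,0.03,0,-0.035,0]
  ]
}}

```text
time_s: 9.67
tcp_pos: [0.5586, -0.1284, 0.1988]
orientation: [0.904, 0.252, 0.333, -0.094]
contact_force: [0.4, 0.9, -3.4]
opening: 0.0145
gripper_force: 88.8
```

Request:
{"method": "play_rows", "body": {
  "steps": [
    [9.3,-24.3,9.5,0.03,0,-0.035,0],
    [9.3,-24.3,9.5,0.03,0,-0.035,0],
    [9.3,-24.3,9.5,0.03,0,-0.035,0],
    [9.3,-24.3,9.5,0.03,0,-0.035,0],
    [9.3,-24.3,9.5,0.03,0,-0.035,0],
    [9.3,-24.3,9.5,0.03,0,-0.035,0],
    [9.3,-24.3,9.5,0.03,0,-0.035,0],
    [6.2,-16.2,6.3,0.02,0,-0.023,0]
  ]
}}

```text
time_s: 10.33
tcp_pos: [0.5156, 0.0792, 0.1897]
orientation: [0.845, 0.407, 0.311, -0.152]
contact_force: [0.4, 1.2, -2.8]
opening: 0.0147
gripper_force: 88.8
```

```bash
python3 - <<'E'
from kin import *
q,d=arm.camera("top"); cv2.imwrite("pics/top3.png",q); cv2.imwrite("pics/tr3.png",np.hstack([q[100:350,60:360]]))
q,d=arm.camera("side"); cv2.imwrite("pics/side3.png",q)
a=cv2.imread("pics/tr3.png"); b=q[150:400,130:430]; cv2.imwrite("pics/c3.png",cv2.resize(np.hstack([a,b]),(800,333)))
p,R=now(); P,Rp=scoop(potlip(60,.035,.205),60,25); print(p,P,arm.state()["joints"].round(2)); plan(p,R,P,Rp,2)
a,b=P,Rp
for lip,pt,n in((potlip(60,.03,.165),-5,8),(potlip(60,.03,.155),-30,8),(potlip(60,.03,.155),-58,8)):
    A,B=scoop(lip,60,pt); plan(a,b,A,B,n); a,b=A,B
E
```

```text
[0.51473532 0.07976925 0.1896757 ] [0.47899908 0.15744396 0.1856784 ] [-0.46  0.45  2.08  1.1   0.79 -0.67]
2 x [14.4, -37.4, 15.1] [0.045, -0.003, -0.058]
8 x [3.5, -0.0, -2.9] [-0.0, -0.065, -0.0]
8 x [4.3, 0.0, -5.1] [0.0, -0.055, 0.0]
8 x [4.8, 0.0, -7.2] [-0.0, -0.061, 0.0]
```

View pics/c3.png

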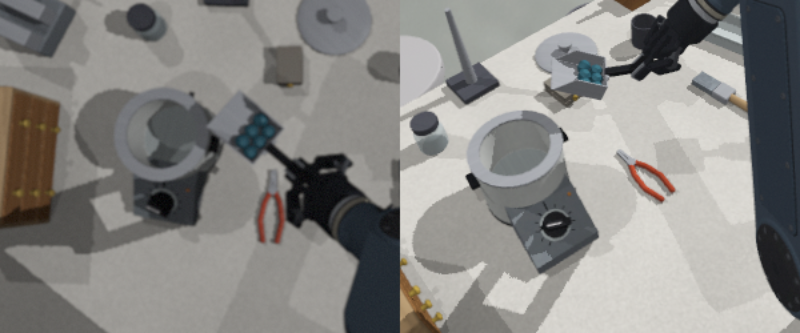

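All six pellets sit at the back of the bowl (side view (592,72)), scoop approaching the pot rim.

Request:
{"method": "play_rows", "body": {
  "steps": [
    [5,-13,5.2,0.016,0,-0.02,0],
    [7.5,-19.6,7.8,0.025,-0.002,-0.03,0],
    [7.5,-19.6,7.8,0.025,-0.002,-0.03,0],
    [6,-15.3,6.2,0.016,-0.001,-0.023,0],
    [2.8,-7.3,3,0.008,-0.001,-0.013,0],
    [0,0,0,0,0,0,0]
  ]
}}

```text
time_s: 10.93
tcp_pos: [0.4803, 0.1535, 0.1865]
orientation: [0.814, 0.468, 0.299, -0.168]
contact_force: [-0.3, -0.3, -3.4]
opening: 0.0144
gripper_force: 88.8
```

Request:
{"method": "play_rows", "body": {
  "steps": [
    [3.5,0,-2.9,0,-0.065,0,0],
    [3.5,0,-2.9,0,-0.065,0,0],
    [3.5,0,-2.9,0,-0.065,0,0],
    [3.5,0,-2.9,0,-0.065,0,0],
    [3.5,0,-2.9,0,-0.065,0,0],
    [3.5,0,-2.9,0,-0.065,0,0],
    [0,0,0,0,0,0,0],
    [0,0,0,0,0,0,0]
  ]
}}

```text
time_s: 11.6
tcp_pos: [0.4871, 0.1601, 0.2129]
orientation: [0.857, 0.491, 0.138, -0.074]
contact_force: [-0.3, 0.6, -2.6]
opening: 0.0147
gripper_force: 88.9
```

```bash
python3 - <<'E'
from kin import *
p,R=now(); a,b=p,R; h=R.apply([1,0,0]); print(p,np.degrees(np.arcsin(h[2]))-15.1,np.degrees(np.arctan2(h[1],h[0])))
# lip location now, tool-implied and from camera
c=R*Ro.from_euler("y",-15.1,degrees=True); G=p-R.apply([0,0,.019]); print("lip-pot", (G+c.apply([.140,0,.060])-pot).round(4))
for n,bx in(("top",(140,300,150,280)),("side",(180,320,180,300))):
    im,d=arm.camera(n); Q=c.inv().apply(cloud(n,d)[bx[2]:bx[3],bx[0]:bx[1]].reshape(-1,3)-G); Q=Q[np.isfinite(Q[:,2])]
    F=Q[(Q[:,2]>.05)&(Q[:,2]<.066)&(Q[:,0]>.06)&(Q[:,0]<.17)&(abs(Q[:,1])<.055)]; print(n,len(F),"fwd",np.percentile(F[:,0],[2,98]).round(3),"lat",np.percentile(F[:,1],[2,98]).round(3),"z",np.median(F[:,2]).round(4))
for lip,pt,n in((potlip(60,.03,.157),-28,8),(potlip(60,.03,.157),-58,8)):
    A,B=scoop(lip,60,pt); plan(a,b,A,B,n); a,b=A,B
E
```

```text
[0.48706193 0.16012331 0.21288194] 2.8487923704227374 59.767716684520416
lip-pot [-0.0099 -0.0309  0.178 ]
top 795 fwd [0.066 0.14 ] lat [-0.038  0.037] z 0.0629
side 646 fwd [0.067 0.141] lat [-0.041  0.037] z 0.0627
8 x [5.3, -0.7, -5.2] [0.001, -0.067, -0.001]
8 x [5.2, 0.0, -7.7] [0.0, -0.065, 0.0]
```

Request:
{"method": "play_rows", "body": {
  "steps": [
    [5.3,-0.7,-5.2,0.001,-0.067,0,0],
    [5.3,-0.7,-5.2,0.001,-0.067,0,0],
    [5.3,-0.7,-5.2,0.001,-0.067,0,0],
    [5.3,-0.7,-5.2,0.001,-0.067,0,0],
    [5.3,-0.7,-5.2,0.001,-0.067,0,0],
    [5.3,-0.7,-5.2,0.001,-0.067,0,0],
    [5.3,-0.7,-5.2,0.001,-0.067,0,0],
    [5.3,-0.7,-5.2,0.001,-0.067,0,0]
  ]
}}

```text
time_s: 12.37
tcp_pos: [0.5003, 0.1955, 0.2561]
orientation: [0.863, 0.493, -0.099, 0.055]
contact_force: [0.2, -0.2, -2.1]
opening: 0.0146
gripper_force: 88.7
```

Request:
{"method": "play_rows", "body": {
  "steps": [
    [5.2,0,-7.7,0,-0.065,0,0],
    [5.2,0,-7.7,0,-0.065,0,0],
    [5.2,0,-7.7,0,-0.065,0,0],
    [5.2,0,-7.7,0,-0.065,0,0],
    [5.2,0,-7.7,0,-0.065,0,0],
    [5.2,0,-7.7,0,-0.065,0,0],
    [5.2,0,-7.7,0,-0.065,0,0],
    [5.2,0,-7.7,0,-0.065,0,0]
  ]
}}

```text
time_s: 13.03
tcp_pos: [0.5334, 0.2505, 0.2923]
orientation: [0.808, 0.462, -0.318, 0.179]
contact_force: [0.9, 0.6, -2.0]
opening: 0.0151
gripper_force: 88.8
```

Request:
{"method": "play_rows", "body": {
  "steps": [
    [0,0,0,0,0,0,0],
    [0,0,0,0,0,0,0],
    [0,0,0,0,0,0,0],
    [0,0,0,0,0,0,0]
  ]
}}

```text
time_s: 13.37
tcp_pos: [0.533, 0.2497, 0.2938]
orientation: [0.809, 0.462, -0.316, 0.18]
contact_force: [-0.4, 0.3, -2.2]
opening: 0.0146
gripper_force: 88.8
```

```bash
python3 - <<'E'
from kin import *
p,R=now(); h=R.apply([1,0,0]); print(p,np.degrees(np.arcsin(h[2]))-15.1,arm.state()["joints"].round(2))
a=arm.camera("top")[0][100:350,60:360]; b=arm.camera("side")[0][150:400,130:430]; cv2.imwrite("pics/c4.png",cv2.resize(np.hstack([a,b]),(800,333)))
# way back: raise, then original place
Q,Rq=scoop(potlip(60,.06,.24),60,0); plan(p,R,Q,Rq,12)
g=np.load("grasp.npz"); P=g["p"]+[0,0,.10]; Rg=Ro.from_quat(g["q"]); plan(Q,Rq,P,Rg,14)
q=arm.state()["joints"]
for X,Y in((Q,Rq),(P,Rg),(g["p"],Rg)): q,e=ik(X,Y,q); print(X.round(3),q.round(2),e)
E
```

```text
[0.53302244 0.24967798 0.29379696] -57.72550813346053 [ 0.44  0.74  1.05 -0.43  1.97  0.93]
12 x [-10.3, 0.0, 4.1] [-0.0, 0.084, -0.001]
14 x [-5.0, 10.1, 8.9] [-0.024, 0.0, 0.089]
[0.469 0.14  0.282] [-0.09  0.22  1.83  0.28  1.    0.29] 1.4713091855966809e-12
[0.496 0.007 0.143] [-0.21  0.44  2.02 -0.02  0.41  1.62] 1.0064171718227044e-12
[0.496 0.007 0.043] [-0.21  0.67  2.08 -0.06  0.12  1.66] 3.2770821789714077e-09
```

View pics/c4.png

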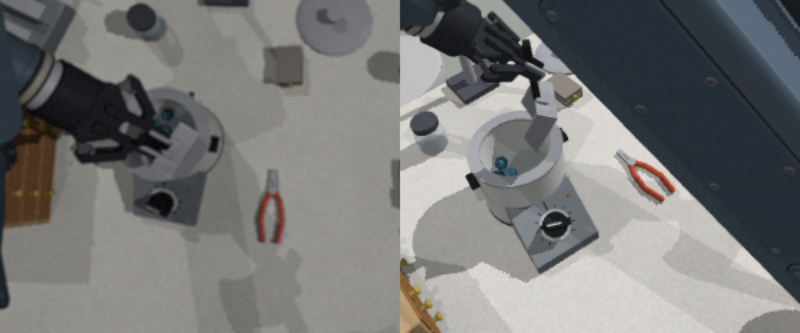

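Pellets are in the well (side view (505,165)), the scoop hangs empty above it; bench around the pot is clean. Going back to the scoop's place.

Request:
{"method": "play_rows", "body": {
  "steps": [
    [-10.3,0,4.1,0,0.084,0,0],
    [-10.3,0,4.1,0,0.084,0,0],
    [-10.3,0,4.1,0,0.084,0,0],
    [-10.3,0,4.1,0,0.084,0,0],
    [-10.3,0,4.1,0,0.084,0,0],
    [-10.3,0,4.1,0,0.084,0,0],
    [-10.3,0,4.1,0,0.084,0,0],
    [-10.3,0,4.1,0,0.084,0,0]
  ]
}}

```text
time_s: 14.13
tcp_pos: [0.4885, 0.1751, 0.3015]
orientation: [0.868, 0.496, -0.029, 0.018]
contact_force: [-0.3, -0.8, -1.5]
opening: 0.0146
gripper_force: 88.9
```

Request:
{"method": "play_rows", "body": {
  "steps": [
    [-10.3,0,4.1,0,0.084,0,0],
    [-10.3,0,4.1,0,0.084,0,0],
    [-10.3,0,4.1,0,0.084,0,0],
    [-10.3,0,4.1,0,0.084,0,0],
    [0,0,0,0,0,0,0]
  ]
}}

```text
time_s: 14.55
tcp_pos: [0.464, 0.1386, 0.2801]
orientation: [0.862, 0.49, 0.112, -0.066]
contact_force: [-1.3, -0.9, -1.9]
opening: 0.0145
gripper_force: 88.8
```

Request:
{"method": "play_rows", "body": {
  "steps": [
    [-5,10.1,8.9,-0.024,0,0.089,0],
    [-5,10.1,8.9,-0.024,0,0.089,0],
    [-5,10.1,8.9,-0.024,0,0.089,0],
    [-5,10.1,8.9,-0.024,0,0.089,0],
    [-5,10.1,8.9,-0.024,0,0.089,0],
    [-5,10.1,8.9,-0.024,0,0.089,0],
    [-5,10.1,8.9,-0.024,0,0.089,0],
    [-5,10.1,8.9,-0.024,0,0.089,0]
  ]
}}

```text
time_s: 15.22
tcp_pos: [0.5065, 0.0687, 0.2028]
orientation: [0.98, 0.147, 0.13, -0.019]
contact_force: [0.3, -0.0, -2.9]
opening: 0.0145
gripper_force: 88.8
```

Request:
{"method": "play_rows", "body": {
  "steps": [
    [-5,10.1,8.9,-0.024,0,0.089,0],
    [-5,10.1,8.9,-0.024,0,0.089,0],
    [-5,10.1,8.9,-0.024,0,0.089,0],
    [-5,10.1,8.9,-0.024,0,0.089,0],
    [-5,10.1,8.9,-0.024,0,0.089,0],
    [-5,10.1,8.9,-0.024,0,0.089,0],
    [0,0,0,0,0,0,0],
    [0,0,0,0,0,0,0]
  ]
}}

```text
time_s: 15.88
tcp_pos: [0.4956, 0.0085, 0.1432]
orientation: [0.984, -0.123, 0.13, 0.017]
contact_force: [-0.0, -0.2, -1.3]
opening: 0.0145
gripper_force: 88.8
```

```bash
python3 - <<'E'
from kin import *
p,R=now(); g=np.load("grasp.npz"); Rg=Ro.from_quat(g["q"]); print(p,(R.inv()*Rg).as_rotvec().round(3)); plan(p,R,g["p"]+[0,0,.004],Rg,8)
z=np.load("top0.npz")
im,d=arm.camera("side"); B=im.astype(int); blue=(B[...,0]-B[...,2]>20)
P=cloud("side",d); 
for nm,c,r in(("pot",pot[:2],.062),("tray",np.array([.578,-.3145]),.12)):
    k=blue&(np.hypot(P[...,0]-c[0],P[...,1]-c[1])<r); print(nm,k.sum())
q=arm.camera("top"); T=cloud("top",q[1]); B=q[0].astype(int); k=(B[...,0]-B[...,2]>20)&(np.hypot(T[...,0]-pot[0],T[...,1]-pot[1])<.07)
print("top pot",k.sum()); cv2.imwrite("pics/c5.png",cv2.resize(np.hstack([q[0][150:250,130:240],im[220:320,165:275]]),(660,300)))
E
```

```text
[0.49562469 0.00845456 0.14317166] [ 0.005  0.001 -0.008]
8 x [-3.0, 0.2, 11.7] [0.001, 0.0, -0.001]
pot 148
tray 0
top pot 269
```

View pics/c5.png

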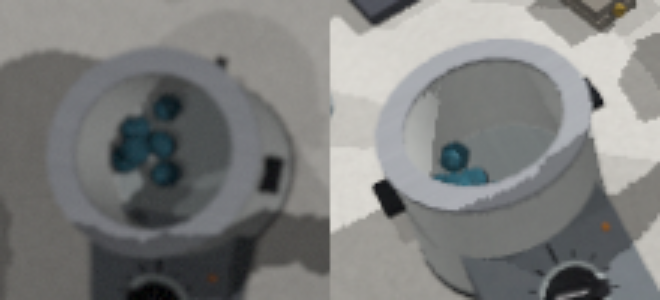

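The wax is in the pot (cluster at (145,140) in the top crop), no wax left in the tray. Putting the scoop down.

Request:
{"method": "play_rows", "body": {
  "steps": [
    [-3,0.2,11.7,0.001,0,-0.001,0],
    [-3,0.2,11.7,0.001,0,-0.001,0],
    [-3,0.2,11.7,0.001,0,-0.001,0],
    [-3,0.2,11.7,0.001,0,-0.001,0],
    [-3,0.2,11.7,0.001,0,-0.001,0],
    [-3,0.2,11.7,0.001,0,-0.001,0],
    [-3,0.2,11.7,0.001,0,-0.001,0],
    [-3,0.2,11.7,0,0,-0.001,0]
  ]
}}

```text
time_s: 16.65
tcp_pos: [0.498, 0.0065, 0.0468]
orientation: [0.984, -0.119, 0.132, 0.014]
contact_force: [0.8, -0.0, -1.6]
opening: 0.0146
gripper_force: 88.9
```

Request:
{"method": "play_rows", "body": {
  "steps": [
    [-0.3,0,1.2,0,0,0,0],
    [-0.3,0,1.2,0,0,0,0],
    [0,0,0,0,0,0,0]
  ]
}}

```text
time_s: 16.9
tcp_pos: [0.4977, 0.0065, 0.045]
orientation: [0.984, -0.119, 0.133, 0.014]
contact_force: [-0.6, 1.0, 1.0]
opening: 0.0148
gripper_force: 89.1
```

Request:
{"method": "play_rows", "body": {
  "steps": [
    [-0.2,0,0.7,0,0,0,0],
    [-0.2,0,0.7,0,0,0,0],
    [0,0,0,0,0,0,0]
  ]
}}

```text
time_s: 17.15
tcp_pos: [0.497, 0.0065, 0.0432]
orientation: [0.984, -0.12, 0.132, 0.014]
contact_force: [-2.0, 1.3, 2.4]
opening: 0.0144
gripper_force: 88.8
```

Request:
{"method": "play_rows", "body": {
  "steps": [
    [0,0,0,0,0,0,0.15],
    [0,0,0,0,0,0,0.5],
    [0,0,0,0,0,0,0.5],
    [0,0,0,0,0,0,0.5],
    [0,0,0,0,0,0,0.5],
    [0,0,-12,0,0,0,0.5],
    [0,0,-25,0,0,0,0.5],
    [0,0,-30,0,0,0,0.5]
  ],
  "newtons": 40
}}

```text
time_s: 17.82
tcp_pos: [0.4785, 0.0103, 0.1062]
orientation: [0.984, -0.12, 0.129, 0.014]
contact_force: [0.9, 0.2, 1.4]
opening: 0.0428
gripper_force: 0.0
```

```bash
cat >> kin.py <<'E'
yw=np.radians(-8.8); n_=np.array([-.5*np.cos(yw),-.5*np.sin(yw),np.sqrt(.75)]); up_=np.array([np.cos(yw)*np.sqrt(.75),np.sin(yw)*np.sqrt(.75),.5]); gk=np.array([.4367,.3277,.0706])
def knob(ang,back,flip):
    """ang: rad short of long mark (ccw)"""
    x=Ro.from_rotvec(n_*ang).apply(up_)*(-1 if flip else 1); z=-n_
    return gk+z*(.0165-back), Ro.from_matrix(np.stack([x,np.cross(z,x),z],1))
E
python3 - <<'E'
from kin import *
s=arm.state(); p,R=now(); q0=s["joints"]; print(p,s["opening"],q0.round(2))
for fl in(0,1):
    q=q0
    for a,b in((1.27,.09),(1.27,0),(.6,0),(0,0),(-.1,0),(0,.1)):
        P,K=knob(a,b,fl); q,e=ik(P,K,q); print(fl,a,b,q.round(2),"%.1e"%e)
    P,K=knob(1.27,.09,fl); print(np.linalg.norm((R.inv()*K).as_rotvec()))
E
```

```text
[0.47848181 0.01034832 0.10618472] 0.042775489618199214 [-0.21  0.51  2.09 -0.02  0.28  1.62]
0 1.27 0.09 [ 0.7   0.53  2.02 -1.07  0.44  2.1 ] 3.8e-12
0 1.27 0 [ 0.62  0.72  1.99 -1.43  0.36  2.43] 6.5e-03
0 0.6 0 [ 0.61  0.7   1.96 -1.2   0.37  2.85] 5.0e-02
0 0 0 [ 0.54  0.67  1.92 -0.69  0.33  2.85] 1.7e-01
0 -0.1 0 [ 0.52  0.66  1.93 -0.61  0.31  2.85] 1.9e-01
0 0 0.1 [ 0.63  0.48  1.97 -0.63  0.46  2.85] 1.2e-01
1.376298712480924
1 1.27 0.09 [0.46 0.5  2.15 1.75 0.   2.23] 2.3e-01
1 1.27 0 [0.42 0.67 2.05 1.2  0.   2.76] 2.2e-01
1 0.6 0 [0.42 0.67 2.05 1.77 0.   2.85] 2.7e-01
1 0 0 [0.42 0.67 2.05 2.37 0.   2.85] 2.2e-01
1 -0.1 0 [0.42 0.67 2.05 2.47 0.   2.85] 2.0e-01
1 0 0.1 [0.46 0.48 2.16 2.4  0.   2.85] 2.8e-01
1.8010044817073867
```

```bash
python3 - <<'E'
from kin import *
rng=np.random.default_rng(1)
for fl in(0,1):
  for a,b in((1.27,.09),(1.27,0),(.85,0),(.4,0),(0,0),(-.1,0)):
    sol=[]
    for _ in range(40):
        q0=np.array([rng.uniform(.3,.9),.6,2.,rng.uniform(-1.4,4.5),rng.uniform(.1,1),rng.uniform(-2.8,2.8)])
        q,e=ik(*knob(a,b,fl),q0)
        if e<1e-3 and not any(np.abs(q-s).max()<.02 for s in sol): sol.append(q)
    print(fl,a,b,[s.round(2).tolist() for s in sol])
E
```

```text
0 1.27 0.09 [[0.7, 0.53, 2.02, -1.07, 0.44, 2.1]]
0 1.27 0 []
0 0.85 0 []
0 0.4 0 []
0 0 0 []
0 -0.1 0 []
1 1.27 0.09 [[0.7, 0.53, 2.02, -1.07, 0.44, -1.04]]
1 1.27 0 []
1 0.85 0 []
1 0.4 0 []
1 0 0 []
1 -0.1 0 []
```

```bash
cat >> kin.py <<'E'
def knobt(ang,back,fl,tau):
    P,K=knob(ang,0,fl); K=K*Ro.from_rotvec([0,tau,0]); return gk+K.apply([0,0,.0165-back]),K
E
python3 - <<'E'
from kin import *
for fl in(1,):
  for tau in np.radians([-25,-15,-8,0,8,15,25]):
    for a in(1.27,.95,.6,.3,0,-.1):
        best=None
        for j4 in(-.8,.3,1.5):
          for j6 in(-1,1):
            q,e=ik(*knobt(a,.003,fl,tau),[.6,.7,2.,j4,.4,j6])
            if best is None or e<best[1]: best=(q,e)
        q,e=best
        print(int(np.degrees(tau)),a,q.round(2) if e<1e-3 else "-- %.3f"%e)
E
```

```text
-25 1.27 [0.42 0.83 2.27 3.09 0.72 0.81]
-25 0.95 [0.51 0.88 2.28 3.33 0.86 1.  ]
-25 0.6 [0.63 0.91 2.24 3.61 0.92 1.21]
-25 0.3 [0.72 0.92 2.18 3.88 0.91 1.35]
-25 0 [0.78 0.91 2.1  4.16 0.88 1.43]
-25 -0.1 [0.8  0.9  2.07 4.26 0.88 1.44]
-14 1.27 [0.52 0.75 2.17 3.5  0.44 0.53]
-14 0.95 [0.57 0.78 2.17 3.65 0.54 0.75]
-14 0.6 [0.63 0.8  2.15 3.85 0.6  0.97]
-14 0.3 [0.68 0.81 2.12 4.05 0.63 1.12]
-14 0 [0.72 0.81 2.07 4.27 0.65 1.24]
-14 -0.1 [0.73 0.81 2.06 4.34 0.65 1.27]
-8 1.27 [0.57 0.72 2.09 4.07 0.32 0.02]
-8 0.95 [0.6  0.74 2.09 4.09 0.38 0.34]
-8 0.6 [0.63 0.75 2.08 4.19 0.43 0.63]
-8 0.3 [0.66 0.76 2.07 4.3  0.47 0.84]
-8 0 [0.68 0.76 2.04 4.44 0.49 1.02]
-8 -0.1 [0.68 0.76 2.03 4.49 0.5  1.08]
0 1.27 -- 0.004
0 0.95 -- 0.005
0 0.6 -- 0.005
0 0.3 -- 0.005
0 0 -- 0.004
0 -0.1 -- 0.004
8 1.27 [ 0.66  0.72  1.9  -1.04  0.51 -1.06]
8 0.95 [ 0.64  0.71  1.9  -0.96  0.49 -0.85]
8 0.6 [ 0.61  0.7   1.91 -0.89  0.44 -0.59]
8 0.3 [ 0.59  0.69  1.92 -0.85  0.39 -0.34]
8 0 [ 0.57  0.68  1.94 -0.86  0.33 -0.05]
8 -0.1 [ 0.56  0.68  1.95 -0.88  0.31  0.06]
14 1.27 [ 0.69  0.74  1.81 -0.86  0.68 -1.22]
14 0.95 [ 0.65  0.72  1.81 -0.73  0.64 -1.06]
14 0.6 [ 0.6   0.7   1.82 -0.6   0.58 -0.87]
14 0.3 [ 0.56  0.69  1.85 -0.51  0.5  -0.7 ]
14 0 [ 0.52  0.67  1.89 -0.42  0.41 -0.52]
14 -0.1 [ 0.51  0.67  1.9  -0.4   0.37 -0.45]
25 1.27 [ 0.71  0.79  1.69 -0.73  0.91 -1.34]
25 0.95 [ 0.65  0.76  1.68 -0.57  0.87 -1.21]
25 0.6 [ 0.58  0.73  1.71 -0.4   0.8  -1.08]
25 0.3 [ 0.52  0.7   1.75 -0.25  0.71 -0.97]
25 0 [ 0.47  0.68  1.81 -0.09  0.59 -0.88]
25 -0.1 [ 0.45  0.67  1.83 -0.03  0.54 -0.86]
```

```bash
cat >> kin.py <<'E'
def sim(p,R,P,K,n,q):
    w=(R.inv()*K).as_rotvec()/n; A=sum(Ro.from_rotvec(w*i).as_matrix() for i in range(n)); s=np.linalg.solve(A,R.inv().apply(P-p)); m=0;E=0
    for i in range(n):
        p=p+R.apply(s); R=R*Ro.from_rotvec(w); qn,e=ik(p,R,q); m=np.maximum(m,np.abs(qn-q)); q=qn; E=max(E,e)
    plan(P*0,Ro.identity(),P*0,Ro.identity(),1) if 0 else None
    print("  end",q.round(2),"maxstep",m.round(2),"err %.1e"%E); return q
E
python3 - <<'E'
from kin import *
q0=arm.state()["joints"]; p,R=now()
tau=np.radians(14); P,K=knobt(1.27,.09,1,tau); qg,e=ik(P,K,[.69,.6,1.81,-.86,.68,-1.22]); print(P,qg.round(2),e,(R.inv()*K).as_rotvec())
mid=np.array([.47,.17,.22])
for yaw in(-14,30,60,90,120,150):
    D=ori(yaw,5); print(yaw); q=sim(p,R,mid,D,16,q0); sim(mid,D,P,K,16,q); print("   ",np.linalg.norm((D.inv()*K).as_rotvec()))
E
```

```text
[0.40856826 0.34924022 0.13499623] [ 0.76  0.6   1.79 -0.72  0.81 -1.34] 1.103006574965093e-12 [0.04521909 0.32574752 1.8033409 ]
-14
  end [ 0.14  0.35  1.81 -0.04  0.91  1.98] maxstep [0.02 0.02 0.02 0.02 0.04 0.04] err 4.0e-10
  end [0.46 0.53 2.13 2.16 0.   1.85] maxstep [0.05 0.04 0.05 1.87 0.16 1.7 ] err 4.7e-01
    1.8683374947477827
30
  end [0.1  0.34 1.81 0.05 0.9  1.12] maxstep [0.02 0.02 0.02 0.01 0.04 0.04] err 3.0e-09
  end [0.46 0.53 2.13 2.16 0.   1.85] maxstep [0.07 0.05 0.07 1.88 0.14 1.68] err 4.7e-01
    2.606282343993314
60
  end [0.08 0.35 1.8  0.09 0.94 0.55] maxstep [0.02 0.01 0.02 0.03 0.05 0.1 ] err 2.0e-09
  end [0.46 0.53 2.13 2.16 0.   1.85] maxstep [0.1  0.04 0.08 1.69 0.12 1.47] err 4.7e-01
    3.1133063666809937
90
  end [0.07 0.37 1.78 0.1  1.   0.01] maxstep [0.02 0.01 0.03 0.06 0.05 0.16] err 2.7e-09
  end [ 0.76  0.6   1.79 -0.72  0.81 -1.34] maxstep [0.05 0.03 0.06 0.07 0.07 0.09] err 1.9e-09
    2.6627319484112104
120
  end [ 0.08  0.38  1.74  0.09  1.05 -0.49] maxstep [0.02 0.01 0.03 0.08 0.06 0.22] err 3.2e-09
  end [ 0.76  0.6   1.79 -0.72  0.81 -1.34] maxstep [0.05 0.02 0.05 0.07 0.05 0.06] err 6.1e-10
    2.1578416491492294
150
  end [ 0.09  0.4   1.72  0.06  1.1  -0.98] maxstep [0.03 0.02 0.04 0.1  0.07 0.28] err 4.9e-11
  end [ 0.76  0.6   1.79 -0.72  0.81 -1.34] maxstep [0.05 0.02 0.03 0.07 0.04 0.03] err 1.1e-09
    1.6590521928336304
```

```bash
python3 - <<'E'
from kin import *
q0=arm.state()["joints"]; p,R=now()
P,K=knobt(1.27,.09,1,np.radians(14)); mid=np.array([.48,.17,.24]); D=ori(120,5); up=p+[0.0,.02,.13]
plan(p,R,up,R,4); q=sim(p,R,up,R,4,q0); plan(up,R,mid,D,24); q=sim(up,R,mid,D,24,q); plan(mid,D,P,K,20); sim(mid,D,P,K,20,q)
E
```

```text
4 x [7.2, -5.0, -31.7] [0.0, 0.0, 0.0]
  end [-0.16  0.24  1.96 -0.03  0.68  1.67] maxstep [0.01 0.07 0.04 0.   0.1  0.02] err 3.0e-13
24 x [5.7, -4.6, 0.7] [0.017, -0.004, -0.096]
  end [ 0.07  0.37  1.7   0.09  1.11 -0.49] maxstep [0.01 0.01 0.02 0.03 0.02 0.12] err 5.4e-09
20 x [5.6, 11.6, 2.6] [0.023, -0.027, -0.102]
  end [ 0.76  0.6   1.79 -0.72  0.81 -1.34] maxstep [0.04 0.02 0.04 0.06 0.05 0.05] err 1.9e-10
```

Request:
{"method": "play_rows", "body": {
  "steps": [
    [7.2,-5,-31.7,0,0,0,0.5],
    [7.2,-5,-31.7,0,0,0,0.5],
    [7.2,-5,-31.7,0,0,0,0.5],
    [7.2,-5,-31.7,0,0,0,0.5],
    [5.7,-4.6,0.7,0.017,-0.004,-0.096,0.5],
    [5.7,-4.6,0.7,0.017,-0.004,-0.096,0.5],
    [5.7,-4.6,0.7,0.017,-0.004,-0.096,0.5],
    [5.7,-4.6,0.7,0.017,-0.004,-0.096,0.5]
  ]
}}

```text
time_s: 18.48
tcp_pos: [0.5031, 0.0468, 0.2403]
orientation: [0.99, 0.077, 0.122, 0.004]
contact_force: [-0.7, 0.4, -0.2]
opening: 0.0424
gripper_force: 0.0
```

Request:
{"method": "play_rows", "body": {
  "steps": [
    [5.7,-4.6,0.7,0.017,-0.004,-0.096,0.5],
    [5.7,-4.6,0.7,0.017,-0.004,-0.096,0.5],
    [5.7,-4.6,0.7,0.017,-0.004,-0.096,0.5],
    [5.7,-4.6,0.7,0.017,-0.004,-0.096,0.5],
    [5.7,-4.6,0.7,0.017,-0.004,-0.096,0.5],
    [5.7,-4.6,0.7,0.017,-0.004,-0.096,0.5],
    [5.7,-4.6,0.7,0.017,-0.004,-0.096,0.5],
    [5.7,-4.6,0.7,0.017,-0.004,-0.096,0.5]
  ]
}}

```text
time_s: 19.15
tcp_pos: [0.5254, 0.0995, 0.2423]
orientation: [0.889, 0.449, 0.09, -0.015]
contact_force: [-0.6, -0.7, 0.1]
opening: 0.0428
gripper_force: 0.0
```

Request:
{"method": "play_rows", "body": {
  "steps": [
    [5.7,-4.6,0.7,0.017,-0.004,-0.096,0.5],
    [5.7,-4.6,0.7,0.017,-0.004,-0.096,0.5],
    [5.7,-4.6,0.7,0.017,-0.004,-0.096,0.5],
    [5.7,-4.6,0.7,0.017,-0.004,-0.096,0.5],
    [5.7,-4.6,0.7,0.017,-0.004,-0.096,0.5],
    [5.7,-4.6,0.7,0.017,-0.004,-0.096,0.5],
    [5.7,-4.6,0.7,0.017,-0.004,-0.096,0.5],
    [5.7,-4.6,0.7,0.017,-0.004,-0.096,0.5]
  ]
}}

```text
time_s: 19.82
tcp_pos: [0.5043, 0.1529, 0.2416]
orientation: [0.654, 0.754, 0.045, -0.032]
contact_force: [0.6, -0.2, -0.3]
opening: 0.0425
gripper_force: 0.0
```

Request:
{"method": "play_rows", "body": {
  "steps": [
    [5.7,-4.6,0.7,0.017,-0.004,-0.096,0.5],
    [5.7,-4.6,0.7,0.017,-0.004,-0.096,0.5],
    [5.7,-4.6,0.7,0.017,-0.004,-0.096,0.5],
    [5.7,-4.6,0.7,0.017,-0.004,-0.096,0.5],
    [0,0,0,0,0,0,0.5]
  ]
}}

```text
time_s: 20.23
tcp_pos: [0.4795, 0.1703, 0.2407]
orientation: [0.498, 0.866, 0.02, -0.039]
contact_force: [0.3, 0.4, -0.1]
opening: 0.0425
gripper_force: 0.0
```

```bash
python3 - <<'E'
from kin import *
q0=arm.state()["joints"]; p,R=now(); print(p,q0.round(2))
P,K=knobt(1.27,.07,1,np.radians(14)); plan(p,R,P,K,20); q=sim(p,R,P,K,20,q0)
# scoop check & empty
im,d=arm.camera("top"); T=cloud("top",d)[170:265,290:350]; m=(T[...,2]>.004)&(T[...,2]<.1); print("scoop pts",m.sum(), T[m].mean(0).round(3)); a=im[170:265,290:350].astype(int); print("blue in scoop",((a[...,0]-a[...,2])>20).sum())
F=T.reshape(-1,3); F=F[(F[:,2]>-.003)&(F[:,2]<.012)&(np.hypot(F[:,0]-.585,F[:,1]+.017)<.03)]; A=np.c_[F[:,:2],np.ones(len(F))]; print("floor slope",len(F),np.linalg.lstsq(A,F[:,2],rcond=None)[0][:2].round(3),F[:,2].mean())
E
```

```text
[0.47949054 0.1702591  0.24071214] [ 0.07  0.37  1.69  0.09  1.12 -0.49]
20 x [5.2, 11.4, 3.6] [0.023, -0.027, -0.102]
  end [ 0.75  0.63  1.8  -0.75  0.77 -1.31] maxstep [0.04 0.02 0.04 0.07 0.05 0.05] err 4.8e-10
scoop pts 447 [ 0.525 -0.003  0.045]
blue in scoop 0
floor slope 395 [-0.004 -0.001] 0.001303733700074777
```

```bash
python3 - <<'E'
from kin import *
p,R=now(); s=np.array([5.2,11.4,3.6])/1e3; w=[.023,-.027,-.102]
for i in range(20):
    p=p+R.apply(s); R=R*Ro.from_rotvec(w)
    if i%2: print(p.round(3), "r pot",np.hypot(*(p-pot)[:2]).round(3), "z",R.apply([0,0,1]).round(2))
E
```

```text
[0.493 0.191 0.234] r pot 0.139 z [-0.05  0.   -1.  ]
[0.502 0.215 0.226] r pot 0.114 z [-0.04 -0.07 -1.  ]
[0.505 0.239 0.217] r pot 0.093 z [-0.02 -0.13 -0.99]
[0.504 0.262 0.206] r pot 0.078 z [ 0.02 -0.19 -0.98]
[0.498 0.285 0.194] r pot 0.073 z [ 0.06 -0.24 -0.97]
[0.487 0.304 0.18 ] r pot 0.079 z [ 0.12 -0.28 -0.95]
[0.473 0.32  0.166] r pot 0.094 z [ 0.18 -0.31 -0.93]
[0.456 0.333 0.15 ] r pot 0.113 z [ 0.25 -0.32 -0.91]
[0.437 0.34  0.134] r pot 0.133 z [ 0.32 -0.31 -0.89]
[0.417 0.342 0.117] r pot 0.153 z [ 0.39 -0.29 -0.88]
```

Request:
{"method": "play_rows", "body": {
  "steps": [
    [5.2,11.4,3.6,0.023,-0.027,-0.102,0.5],
    [5.2,11.4,3.6,0.023,-0.027,-0.102,0.5],
    [5.2,11.4,3.6,0.023,-0.027,-0.102,0.5],
    [5.2,11.4,3.6,0.023,-0.027,-0.102,0.5],
    [5.2,11.4,3.6,0.023,-0.027,-0.102,0.5],
    [5.2,11.4,3.6,0.023,-0.027,-0.102,0.5],
    [5.2,11.4,3.6,0.023,-0.027,-0.102,0.5],
    [5.2,11.4,3.6,0.023,-0.027,-0.102,0.5]
  ]
}}

```text
time_s: 20.95
tcp_pos: [0.5055, 0.2625, 0.206]
orientation: [0.109, 0.989, -0.096, 0.02]
contact_force: [-0.4, -0.2, 0.7]
opening: 0.0424
gripper_force: 0.0
```

Request:
{"method": "play_rows", "body": {
  "steps": [
    [5.2,11.4,3.6,0.023,-0.027,-0.102,0.5],
    [5.2,11.4,3.6,0.023,-0.027,-0.102,0.5],
    [5.2,11.4,3.6,0.023,-0.027,-0.102,0.5],
    [5.2,11.4,3.6,0.023,-0.027,-0.102,0.5],
    [5.2,11.4,3.6,0.023,-0.027,-0.102,0.5],
    [5.2,11.4,3.6,0.023,-0.027,-0.102,0.5],
    [5.2,11.4,3.6,0.023,-0.027,-0.102,0.5],
    [5.2,11.4,3.6,0.023,-0.027,-0.102,0.5]
  ]
}}

```text
time_s: 21.62
tcp_pos: [0.4571, 0.3328, 0.1499]
orientation: [-0.301, 0.931, -0.194, 0.075]
contact_force: [-0.0, -0.4, 0.4]
opening: 0.0427
gripper_force: 0.0
```

Request:
{"method": "play_rows", "body": {
  "steps": [
    [5.2,11.4,3.6,0.023,-0.027,-0.102,0.5],
    [5.2,11.4,3.6,0.023,-0.027,-0.102,0.5],
    [5.2,11.4,3.6,0.023,-0.027,-0.102,0.5],
    [5.2,11.4,3.6,0.023,-0.027,-0.102,0.5],
    [0,0,0,0,0,0,0.5],
    [0,0,0,0,0,0,0.5]
  ]
}}

```text
time_s: 22.12
tcp_pos: [0.4172, 0.3416, 0.1173]
orientation: [-0.487, 0.837, -0.231, 0.096]
contact_force: [-0.1, -0.1, 0.2]
opening: 0.0425
gripper_force: 0.0
```

```bash
python3 - <<'E'
from kin import *
q0=arm.state()["joints"]; p,R=now(); print(p,q0.round(2))
t=np.radians(14); P,K=knobt(1.27,.07,1,t); plan(p,R,P,K,2); P2,K2=knobt(1.27,.003,1,t); plan(P,K,P2,K2,6); q=sim(P,K,P2,K2,6,q0)
P3,K3=knobt(0,.003,1,t); plan(P2,K2,P3,K3,16); sim(P2,K2,P3,K3,16,q)
E
```

```text
[0.41722084 0.34156403 0.11726067] [ 0.74  0.63  1.81 -0.76  0.76 -1.31]
2 x [-0.5, 0.7, -0.6] [-0.001, 0.001, 0.0]
6 x [0.0, -0.0, 11.2] [0.0, 0.0, 0.0]
  end [ 0.68  0.74  1.83 -0.88  0.65 -1.2 ] maxstep [0.01 0.02 0.   0.02 0.02 0.02] err 3.5e-11
16 x [-0.0, 0.3, -0.0] [-0.019, -0.0, 0.077]
  end [ 0.53  0.67  1.9  -0.47  0.39 -0.46] maxstep [0.01 0.   0.01 0.03 0.03 0.05] err 1.8e-09
```

Request:
{"method": "play_rows", "body": {
  "steps": [
    [-1,1.4,0,0,0,0,0.5],
    [0,0,11,0,0,0,0.5],
    [0,0,11,0,0,0,0.5],
    [0,0,11,0,0,0,0.5],
    [0,0,11,0,0,0,0.5],
    [0,0,11,0,0,0,0.5],
    [0,0,10,0,0,0,0.5],
    [0,0,0,0,0,0,0.5]
  ]
}}

```text
time_s: 22.78
tcp_pos: [0.4423, 0.3227, 0.0579]
orientation: [-0.488, 0.836, -0.231, 0.094]
contact_force: [-0.6, -0.3, 0.5]
opening: 0.0429
gripper_force: 0.0
```

Request:
{"method": "play_rows", "body": {
  "steps": [
    [0,0,0,0,0,0,0.25],
    [0,0,0,0,0,0,0.1],
    [0,0,0,0,0,0,0.1],
    [0,0,0,0,0,0,0.1],
    [0,0,0,0,0,0,0.1],
    [0,0,0,0,0,0,0.1]
  ],
  "newtons": 40
}}

```text
time_s: 23.28
tcp_pos: [0.4422, 0.3246, 0.0605]
orientation: [-0.489, 0.836, -0.231, 0.097]
contact_force: [-0.4, -1.0, -1.2]
opening: 0.012
gripper_force: 40.8
```

```bash
python3 - <<'E'
from kin import *
s=arm.state();q0=s["joints"]; p,R=now(); print(p,s["opening"],s["gripper_force"],s["contact_force"].round(1),s["wrist_torque"].round(2))
P,K=knobt(1.27,.003,1,np.radians(14)); print("tool err",R.inv().apply(P-p).round(4),(R.inv()*K).as_rotvec().round(3))
E
```

```text
[0.4421906  0.32458485 0.06047333] 0.011983955008928075 40.77272593975067 [-0.4 -1.  -1.2] [ 0.13  0.22 -0.  ]
tool err [0.0008 0.0007 0.0016] [-0.003  0.003  0.003]
```

Request:
{"method": "play_rows", "body": {
  "steps": [
    [0,0.3,0,-0.019,0,0.077,0.1],
    [0,0.3,0,-0.019,0,0.077,0.1],
    [0,0.3,0,-0.019,0,0.077,0.1],
    [0,0.3,0,-0.019,0,0.077,0.1],
    [0,0.3,0,-0.019,0,0.077,0.1],
    [0,0.3,0,-0.019,0,0.077,0.1],
    [0,0.3,0,-0.019,0,0.077,0.1],
    [0,0.3,0,-0.019,0,0.077,0.1]
  ]
}}

```text
time_s: 23.95
tcp_pos: [0.4406, 0.3263, 0.0594]
orientation: [-0.217, 0.96, -0.127, 0.125]
contact_force: [-0.1, 1.2, -1.8]
opening: 0.0122
gripper_force: 40.8
```

```bash
python3 - <<'E'
from kin import *
s=arm.state(); p,R=now(); print(p,s["opening"],s["contact_force"].round(1),s["wrist_torque"].round(2),s["joints"].round(2))
for a in(.6,.62,.64,.66,.7):
    P,K=knobt(a,.003,1,np.radians(14)); print(a,(R.inv()*K).as_rotvec().round(3),R.inv().apply(P-p).round(4))
P,K=knobt(0,.003,1,np.radians(14));plan(p,R,P,K,8)
E
```

```text
[0.44058802 0.32633742 0.05939264] 0.012172290702052559 [-0.1  1.2 -1.8] [0.24 0.35 0.08] [ 0.61  0.7   1.83 -0.65  0.56 -0.85]
0.6 [-0.01   0.005  0.034] [ 0.0008 -0.0005  0.0016]
0.62 [-0.005  0.005  0.014] [ 0.0008 -0.0006  0.0016]
0.64 [ 0.     0.005 -0.005] [ 0.0008 -0.0007  0.0016]
0.66 [ 0.005  0.005 -0.025] [ 0.0008 -0.0007  0.0016]
0.7 [ 0.014  0.005 -0.063] [ 0.0008 -0.0008  0.0016]
8 x [0.1, 0.1, 0.2] [-0.019, 0.001, 0.077]
```

Request:
{"method": "play_rows", "body": {
  "steps": [
    [0,0.2,0,-0.019,0,0.077,0.1],
    [0,0.2,0,-0.019,0,0.077,0.1],
    [0,0.2,0,-0.019,0,0.077,0.1],
    [0,0.2,0,-0.019,0,0.077,0.1],
    [0,0.2,0,-0.019,0,0.077,0.1],
    [0,0.2,0,-0.019,0,0.077,0.1],
    [0,0.2,0,-0.019,0,0.077,0.1],
    [0,0,0,0,0,0,0.1]
  ]
}}

```text
time_s: 24.62
tcp_pos: [0.4402, 0.3285, 0.059]
orientation: [0.039, 0.989, -0.024, 0.14]
contact_force: [-1.9, 5.6, -3.2]
opening: 0.0123
gripper_force: 40.7
```

```bash
python3 - <<'E'
from kin import *
from scipy.optimize import minimize_scalar
s=arm.state(); p,R=now()
m=minimize_scalar(lambda a:(R.inv()*knobt(a,.003,1,np.radians(14))[1]).magnitude(),bounds=(-.5,1.5),method="bounded"); print("short by",m.x,m.fun,s["joints"].round(2),s["opening"],s["wrist_torque"].round(2))
x=R.apply([1,0,0]); P,K=knobt(0,.003,1,np.radians(14)); print((R.inv()*K).as_rotvec())
E
```

```text
short by 0.07921804500535991 0.005784513517407319 [ 0.54  0.67  1.89 -0.5   0.42 -0.51] 0.012293752686187738 [0.93 0.69 0.22]
[-0.01672171  0.00520952  0.07747435]
```

Request:
{"method": "play_rows", "body": {
  "steps": [
    [0,0,0,-0.019,0,0.078,0.1],
    [0,0,0,0,0,0,0.1],
    [0,0,0,0,0,0,0.3],
    [0,0,0,0,0,0,0.5],
    [0,0,0,0,0,0,0.5],
    [0,0,0,0,0,0,0.5],
    [0,0,-20,0,0,0,0.5],
    [0,0,-30,0,0,0,0.5]
  ]
}}

```text
time_s: 25.28
tcp_pos: [0.4258, 0.3282, 0.1052]
orientation: [0.075, 0.987, -0.014, 0.139]
contact_force: [0.3, 0.2, 0.9]
opening: 0.0426
gripper_force: 0.0
```

Request:
{"method": "play_rows", "body": {
  "steps": [
    [0,0,-35,0,0,0,0.5],
    [0,0,-35,0,0,0,0.5],
    [0,0,-30,0,0,0,0.5],
    [0,0,0,0,0,0,0.5]
  ]
}}

```text
time_s: 25.62
tcp_pos: [0.4002, 0.3357, 0.2087]
orientation: [0.074, 0.987, -0.008, 0.145]
contact_force: [0.7, 0.8, 0.6]
opening: 0.0428
gripper_force: 0.0
```

```bash
python3 - <<'E'
from kin import *
s=arm.state(); p,R=now(); print(p,s["joints"].round(2))
for n,b in(("top",(150,225,225,275)),("side",(200,290,275,360))):
    im,d=arm.camera(n); P=cloud(n,d)[b[2]:b[3],b[0]:b[1]].reshape(-1,3); r=gk-n_*.029
    h=(P-r)@n_; k=np.isfinite(h)&(h>.026)&(h<.045)&(np.linalg.norm(P-r-n_*h[:,None],axis=1)<.035); K=P[k]-r
    Q=np.stack([K@up_,K@np.cross(n_,up_)],1)*1000
    if len(Q)>20:
        w,v=np.linalg.eigh(np.cov(Q.T)); a=v[:,-1]*np.sign(v[0,-1]); print(n,len(Q),Q.mean(0),"ang ccw deg",np.degrees(np.arctan2(a[1],a[0])),"minrect",cv2.minAreaRect(Q.astype(np.float32)))
    cv2.imwrite(f"pics/f_{n}.png",im)
    if n=="side": S=im
T=cv2.imread("pics/f_top.png")
cv2.imwrite("pics/f.png",np.hstack([cv2.resize(T[225:275,150:220],(420,300),interpolation=2),cv2.resize(S[290:350,210:286],(380,300),interpolation=2)]))
# head-on rectified view of the face from the side camera appended
g=np.mgrid[-45:46:.5,-45:46:.5]; W=gk-n_*.029+(-g[0][...,None]*up_+ -g[1][...,None]*np.cross(n_,up_))/1000
for h,nm in((0,"face"),(.036,"top")):
    uv=proj("side",(W+n_*h).reshape(-1,3)).reshape(*g[0].shape,2).astype(np.float32); cv2.imwrite(f"pics/r_{nm}.png",cv2.remap(S,uv[...,0],uv[...,1],cv2.INTER_LINEAR))
o=np.hstack([cv2.resize(cv2.imread(f"pics/r_{x}.png"),(400,300)) if 0 else cv2.resize(cv2.imread(f"pics/r_{x}.png"),(300,300)) for x in("face","top")]+[np.zeros((300,200,3),np.uint8)])
cv2.imwrite("pics/final.png",np.vstack([cv2.imread("pics/f.png"),o]))
E
```

```text
[0.40021516 0.33574335 0.20868257] [ 0.59  0.37  1.85 -0.3   0.72 -0.62]
top 111 [ 0.50873182 -0.06739364] ang ccw deg -0.8571304862680242 minrect ((-1.6921195983886719, 0.7450246810913086), (14.195039749145508, 43.58331298828125), 89.97539520263672)
side 136 [-0.92138076  2.79548981] ang ccw deg -1.124149845181255 minrect ((-0.16759872436523438, 2.015639305114746), (13.613041877746582, 42.88612747192383), 88.86235046386719)
```

View pics/final.png

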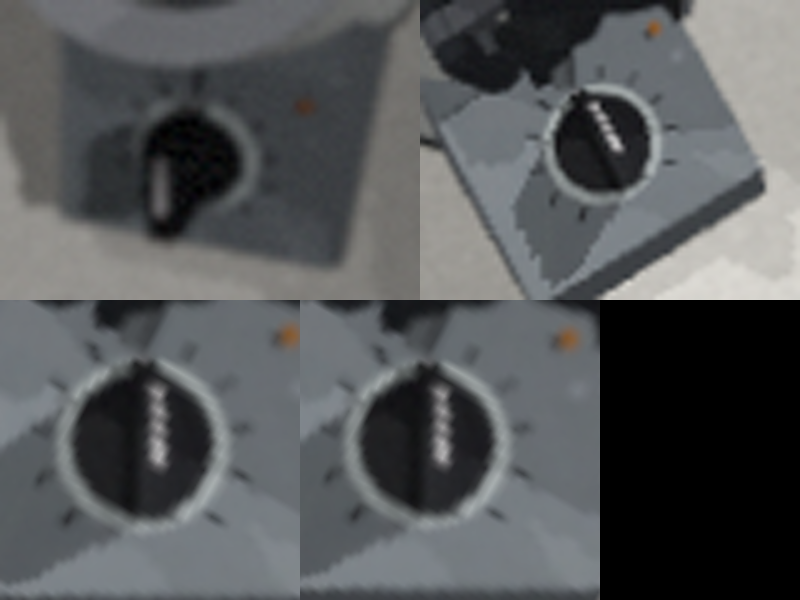

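The final view shows the pointer nose (143,365) straight above the knob's centre (143,440) on the rectified face, and depth puts the bar within about 1° of the long mark. The gripper is clear of everything.

```bash
python3 -c "
from station import arm
print(arm.close_job())"
```

```text
the job is handed in; nothing more can be done
None
```

I handed the job in at about 26 s: the wax is in the pot with none seen left in the tray or scoop, the scoop lies flat and empty at its old place, and the thermostat pointer stands on the long mark to within about 1° by camera; no verdict came back.

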